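# Load two centrifuge buckets

### The job

Get the two centrifuge buckets ready, one thing at a time and in this order: into the round bucket put the round insert, into that the reducing sleeve, and into the sleeve the slim tube; then into the square bucket put the square insert, and into that the wide tube. Set everything fully home, the tubes down to their dark rings, and keep the tubes upright all the time. Leave the sample pot and the tray of tubes where they are.

Things in the scene. Friction and masses are not known exactly. Their poses are not given: they have to be found in the camera images.
- round_bucket: Fixed round dark steel centrifuge bucket, open on top, with two small side lugs. Origin: centre of its underside, on the bench; z up. Outer diameter 75 (lugs stand out 10 mm more, along its y), height 40, inner diameter 67, inner floor 6 mm above the bench.
- square_bucket: Fixed square dark steel centrifuge bucket, open on top, with two small side lugs. Origin: centre of its underside, on the bench; z up, x and y square to its sides. Outer 71 x 71 (lugs stand out 10 mm more, along its y), height 40, inner opening 63 x 63, inner floor 6 mm above the bench.
- round_insert_mid (a point): Loose white plastic round insert, stands upright: outer diameter 60, height 70, foot bevelled 4 mm. A blind bore of diameter 39 opens at its top, 45 deep. Point: on its axis half-way up (35 mm above its underside); z up along the axis. About 0.16 kg.
- square_insert_mid (a point): Loose white plastic square insert, stands upright: 56 x 56, height 70, the lowest 4 mm only 50 x 50. A blind round bore of diameter 39 opens at the middle of its top, 45 deep. Point: on its axis half-way up (35 mm above its underside); z up, x and y square to its sides (any quarter turn is the same). About 0.18 kg.
- sleeve_mid (a point): Loose grey plastic reducing sleeve, stands upright: a tube of outer diameter 33, height 73, with a flange of diameter 48, 5 thick, whose lower face is 40 mm above the underside; the 28 mm of neck above the flange is the place to grip. Open on top: bore diameter 25, 65 deep, closed below. In an insert it hangs by the flange on the insert's top. Point: on its axis half-way up (36.5 mm above its underside); z up. About 0.06 kg.
- slim_tube_mid (a point): Loose capped slim amber sample tube, stands upright: diameter 20, height 115 in all, the top 20 mm being a blue cap of diameter 24 to 26 (ribbed). A white label, and below it a dark ring 65 mm above the underside marks the insertion depth (it comes level with the mouth of the sleeve when the tube stands on the sleeve's floor). Point: on its axis half-way up (57.5 mm above its underside); z up. About 0.035 kg.
- wide_tube_mid (a point): Loose capped wide amber sample tube, stands upright: diameter 32, height 105 in all, the top 24 mm being a blue cap of diameter 38 to 40 (ribbed). A white label, and below it a dark ring 45 mm above the underside marks the insertion depth (level with the top of an insert when the tube stands on the floor of its bore). Point: on its axis half-way up (52.5 mm above its underside); z up. About 0.075 kg.
- sample_pot_mid (a point): Bystander: a loose closed sample pot, a small jar with a blue lid, diameter 56, height 60, standing beyond the buckets. Point: its centre, 30 mm above the bench. Leave it alone.
- tube_tray: Bystander: a loose white tray 160 x 130 x 28 with one row of orange-capped tubes standing up to 86 high, at the left of the work. Origin: centre of its underside. Leave it alone.
Things that resemble listed ones, but are neither listed nor needed, are in the scene too. Leave any red look-alike of the part that bears square_insert_mid alone.

How it is judged:
On the way, in this order (a step that is already met when the one before it is completed fails the run):
1. the round insert sits on the floor of the round bucket, let go (horizontal distance between round_insert_mid and round_bucket below 0.008 m and z of round_insert_mid in the frame of round_bucket between 0.037 and 0.045 m and angle between round_insert_mid's own z axis and vertical below 0.1 rad and contact force between the fingers and round_insert below 0.05 N), for 0.2 s.
2. the reducing sleeve hangs by its flange in the round insert, let go (horizontal distance between sleeve_mid and round_insert_mid below 0.008 m and z of sleeve_mid in the frame of round_insert_mid between 0.0275 and 0.0355 m and angle between sleeve_mid's own z axis and vertical below 0.1 rad and contact force between the fingers and sleeve below 0.05 N), for 0.2 s.
3. the slim tube is down in the sleeve to its dark ring, let go (horizontal distance between slim_tube_mid and sleeve_mid below 0.01 m and z of slim_tube_mid in the frame of sleeve_mid between 0.025 and 0.033 m and angle between slim_tube_mid's own z axis and vertical below 0.15 rad and contact force between the fingers and slim_tube below 0.05 N), for 0.2 s.
4. the square insert sits on the floor of the square bucket, let go (horizontal distance between square_insert_mid and square_bucket below 0.009 m and z of square_insert_mid in the frame of square_bucket between 0.037 and 0.045 m and angle between square_insert_mid's own z axis and vertical below 0.1 rad and contact force between the fingers and square_insert below 0.05 N), for 0.2 s.
5. the wide tube is down in the square insert to its dark ring, let go (horizontal distance between wide_tube_mid and square_insert_mid below 0.01 m and z of wide_tube_mid in the frame of square_insert_mid between 0.0385 and 0.0465 m and angle between wide_tube_mid's own z axis and vertical below 0.15 rad and contact force between the fingers and wide_tube below 0.05 N), for 0.2 s.
At the end, for the whole second after the job is handed in: Each insert on its bucket's floor, the sleeve hanging by its flange, each tube on its bore's floor (ring level with the mouth): within 8 to 10 mm of the axis, 4 mm in height, upright to 0.1 rad (tubes 0.15). All released, at rest; pot and tray moved under 15 mm (all of step 1 and all of step 2 and all of step 3 and all of step 4 and all of step 5 and linear speed of each of round_insert, sleeve, slim_tube, square_insert, wide_tube below 0.02 m/s and distance of each of sample_pot_mid, tube_tray from where it was at the start of the episode below 0.015 m); the robot touches nothing.
It fails at once if a sample tube is tipped more than 0.7 rad (angle between any of slim_tube_mid, wide_tube_mid's own z axis and vertical above 0.7 rad).
It fails at once if the sample pot or the tube tray is moved more than 15 mm (distance of any of sample_pot_mid, tube_tray from where it was at the start of the episode above 0.015 m).
It also fails if it takes over 144 s, if anything falls off the work surface, if the arm or the gripper's body presses on something with over 40 N, if the wrist force passes 120 N, or if a joint passes its speed limit or range.

### The arm

A 7-joint arm with a two-finger parallel gripper is mounted at the origin on the work surface. World frame = base frame: x ahead of the robot, y to its left, z up, the work surface at z = 0. Lengths are in m, angles in rad, forces in N, time in s.
With the tool pointing down it reaches from about 0.425 to 0.925 m from the base axis. Payload 6.8 kg.
Tool frame: the origin (TCP) lies on the mounting face of the last link; the fingertips stand 173 mm ahead of it and the grasp point (between the pads) lies 155 mm ahead of it; z points along the fingers, y is the direction in which the jaws open and shut (so a half turn about z gives the same grasp; the last joint's range is limited). The gripper opens to 85 mm and grips with 20 to 120 N. Pads are 22 mm wide; open, the fingers measure 114 mm over their backs; the gripper's body (76 mm by 85 mm) begins 54 mm behind the grasp point. The pads swing forward as they close: fully open they stand 13 mm farther back than shut.
Start: joints at [-1.251, 0.477, 0.022, 1.555, -0.011, 1.109, -0.083], TCP at [0.28, 0.614, 0.405] pointing down, gripper open.
Joint ranges: [-2.96, 2.96], [-0.34, 2.1], [-1.41, 1.46], [0.24, 2.44], [-1.37, 4.51], [0.17, 1.92], [-2.96, 2.96]. Speed limits (rad/s): [2.39, 2.39, 3.14, 3.14, 3.14, 3.14, 3.14].

### API

Orientations are given as a unit quaternion [w, x, y, z].
In Python, from station import sensors, read_camera, bot gives the robot as it stands. The module is installed in compiled form; this text tells all that it offers.
- The arm moves only by the tool play_rows, never from a script. Its argument "commands" is a list of rows, each a list of 4 numbers: the shift along the tool's x, y, z in m, then the turn about the tool's z in degrees. A call has 1 to 20 rows; each row shifts and turns the commanded pose from where the row before left it, along the tool's axes as they then stand; what a row does not reach is not made up. A row lasts 1/10 s, in which the tool goes at most 50 mm and 8.59 degrees, less where a joint would pass 70% of its speed; a pose out of reach is approached as far as the arm can. A call with a gripper value outside its range is refused whole. "claw" is the finger opening in m, from 0 to 0.0854, set as the call begins (left out, the last holds). The fingers move at their own pace and stop on an object; "force" is the grip in N (left out, the last holds). Time passes only in rows, so rows that do not move let the fingers close. It gives the time, the measured TCP pose, the force and the opening at its end, in the units of the state.
- sensors.get_obs(): the state, without advancing time (a new reading comes with each control period).
- read_camera(name): name is "side" or "top" or "wrist"; returns a dict with "frame" (400x640x3 uint8, blue, green, red), "depth" (400x640 float32, m along the optical axis (not along the pixel's ray), 0 where there is no reading), "fx", "fy", "cx", "cy" (pixels), "rvec" (rotation vector, rad) and "tvec" (3), from world to camera coordinates, as OpenCV has them; the wrist camera has in their place "T_tool_cam" (4x4, takes a point from camera to tool coordinates, whose origin is the TCP and whose axes are the flange's). Camera axes: x right, y down, z forward; pixel columns grow to the right and rows downward; lengths in m; the calibration is good to about 2 mm. The wrist camera is an equidistant fisheye: a pixel r from the principal point sees the ray r / f radians off the axis. A picture is of the moment at which its call begins: read the wrist's pose just before it.
- bot.hand_in(): hands the job in, once; it reports no verdict.
The state is a dict: "t": time; "q": joint angles; "joint_vel": joint speeds; "joint_torque": joint torques, N m; "eef_pos": TCP position; "tool_rot": TCP orientation; "contact_force": force on the tool from outside, world axes, zero at the start; "torque": the same for the moment, N m; "gripper_width": opening from 0.0 (shut) to 1.0 (fully open).
Only numpy, scipy, OpenCV 4.12 (cv2) and the standard library are available. Lean on these libraries where they do the work, as an engineer would, in place of code of your own. Each camera call takes 0.05 s, during which the arm holds its last target.

## Working session

There is one attempt and no reset: what is moved stays moved. The work goes in short steps, Python scripts to look and compute and a tool call to move; the robot and the scene stay as the last step left them, time stands still between calls to the robot, and variables do not carry over. Pictures are saved under pics/ and viewed, and the job is handed in when it is done.

Besides the shell and the picture viewer there is one more tool, called after "Call:" as name(argument=value, ...), one argument or row to a line, values as JSON. play_rows: Moves the arm, as the interface text tells. Its arguments: {"type":"object","properties":{"commands":{"type":"array"},"claw":{"type":"number"},"force":{"type":"number"}},"required":["commands"]}

```bash
mkdir -p pics; ls
python3 - <<'E'
from station import sensors, read_camera, bot
import cv2,numpy as np
o=sensors.get_obs()
for k,v in o.items(): print(k,np.round(v,4))
for n in ["side","top","wrist"]:
    r=read_camera(n); cv2.imwrite(f"pics/{n}0.png",r["frame"]); np.savez(f"pics/{n}0.npz",**r)
    print(n,{k:np.round(v,4).tolist() for k,v in r.items() if k not in("frame","depth")})
E
```

```text
pics
t 0.0
q [-1.2511  0.4778  0.0223  1.5564 -0.0115  1.1093 -0.0831]
joint_vel [-0.0004  0.0001  0.0012  0.0021  0.0015  0.0004  0.0023]
joint_torque [-7.00000e-04 -5.96461e+01  1.60790e+00 -2.81197e+01  1.26000e-02
  9.50000e-03  0.00000e+00]
eef_pos [0.2799 0.6139 0.4037]
tool_rot [-1.000e-04  2.123e-01  9.772e-01 -9.000e-04]
contact_force [-0.2317  0.3781 -0.5892]
torque [0.0272 0.0846 0.0217]
gripper_width 1.0025
side {'fx': 438.6386, 'fy': 438.6386, 'cx': 326.7384, 'cy': 199.0554, 'rvec': [2.2633, -0.1697, 0.0864], 'tvec': [-0.5711, 0.1535, 0.9893]}
top {'fx': 383.8676, 'fy': 383.8676, 'cx': 319.8814, 'cy': 193.7995, 'rvec': [2.1574, -2.1148, 0.1951], 'tvec': [0.0726, 0.6025, 1.0466]}
wrist {'fx': 309.7069, 'fy': 309.7069, 'cx': 317.3097, 'cy': 201.2927, 'T_tool_cam': [[0.001, -0.9562, -0.2926, 0.0753], [1.0, 0.0009, 0.0007, 0.0002], [-0.0004, -0.2926, 0.9562, 0.0299], [0.0, 0.0, 0.0, 1.0]]}
```

View pics/side0.png

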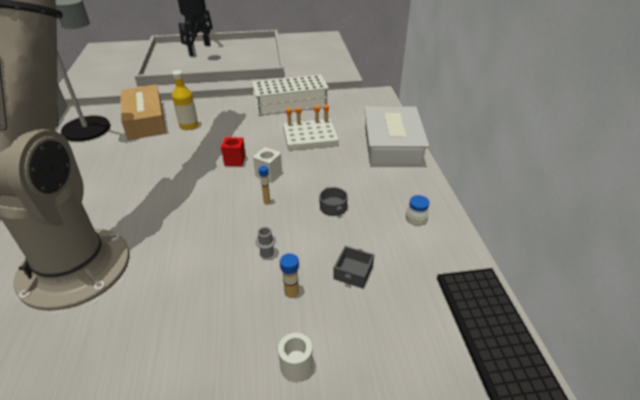

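View pics/top0.png

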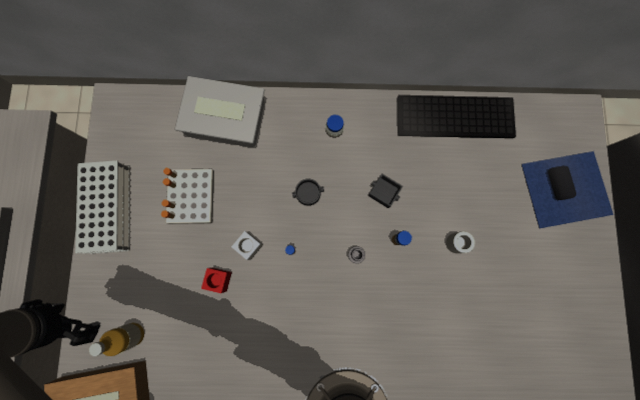

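View pics/wrist0.png

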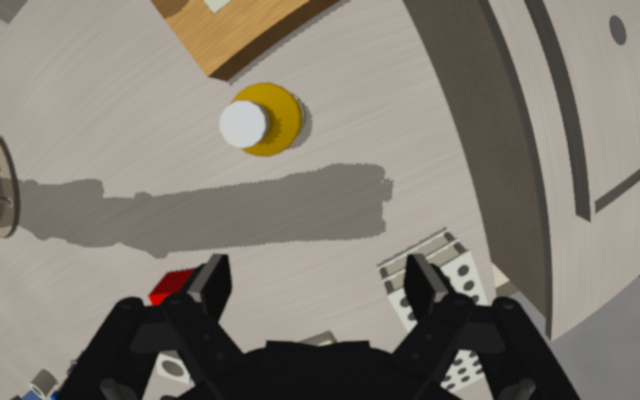

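```bash
cat > h.py <<'E'
import numpy as np,cv2
from station import sensors, read_camera, bot
from scipy.spatial.transform import Rotation as R
def ray(r,px):
    px=np.atleast_2d(np.float64(px))
    Rm=cv2.Rodrigues(np.float64(r["rvec"]))[0]; t=np.float64(r["tvec"]).ravel()
    d=np.c_[(px[:,0]-r["cx"])/r["fx"],(px[:,1]-r["cy"])/r["fy"],np.ones(len(px))]@Rm
    return -Rm.T@t,d
def onplane(r,px,z):
    o,d=ray(r,px); return (o+d*((z-o[2])/d[:,2])[:,None])
def proj(r,P):
    return cv2.projectPoints(np.float64(P).reshape(-1,1,3),np.float64(r["rvec"]),np.float64(r["tvec"]),np.array([[r["fx"],0,r["cx"]],[0,r["fy"],r["cy"]],[0,0,1.]]),None)[0].reshape(-1,2)
def tool(o=None):
    o=o or sensors.get_obs(); w,x,y,z=o["tool_rot"]
    return R.from_quat([x,y,z,w]).as_matrix(),np.array(o["eef_pos"])
def wrist():
    o=sensors.get_obs(); r=read_camera("wrist"); Rm,p=tool(o)
    T=np.eye(4);T[:3,:3]=Rm;T[:3,3]=p
    r["T"]=T@np.array(r["T_tool_cam"]); r["o"]=o; return r
def wplane(r,px,z):
    px=np.atleast_2d(np.float64(px)); u=px-[r["cx"],r["cy"]]; n=np.linalg.norm(u,axis=1); th=n/r["fx"]
    n=np.maximum(n,1e-9); d=np.c_[u/n[:,None]*np.sin(th)[:,None],np.cos(th)]@r["T"][:3,:3].T
    o=r["T"][:3,3]; return o+d*((z-o[2])/d[:,2])[:,None]
def wproj(r,P):
    P=np.atleast_2d(P); c=(P-r["T"][:3,3])@r["T"][:3,:3]; n=np.linalg.norm(c[:,:2],axis=1); th=np.arctan2(n,c[:,2])
    return c[:,:2]/np.maximum(n,1e-9)[:,None]*(th*r["fx"])[:,None]+[r["cx"],r["cy"]]
E
python3 - <<'E'
import cv2,numpy as np
from h import *
t=dict(np.load("pics/top0.npz"));s=dict(np.load("pics/side0.npz"))
f=t["frame"][160:300,190:490]; 
cv2.imwrite("pics/topz.png",cv2.resize(f[:,:150],None,fx=5,fy=4.2,interpolation=cv2.INTER_CUBIC)[:600,:800])
cv2.imwrite("pics/topz1.png",cv2.resize(f[:,:160],(800,600*7//6*0+600),interpolation=cv2.INTER_CUBIC))
cv2.imwrite("pics/topz2.png",cv2.resize(f[:,140:],(800,600),interpolation=cv2.INTER_CUBIC))
hsv=cv2.cvtColor(t["frame"],cv2.COLOR_BGR2HSV)
blue=cv2.inRange(hsv,(100,120,50),(130,255,255))
n,l,st,c=cv2.connectedComponentsWithStats(blue)
for i in range(1,n):
    if st[i,4]>20: print("blue",st[i],c[i],onplane(t,c[i],.115),onplane(t,c[i],.105))
red=cv2.inRange(hsv,(0,150,80),(6,255,255));n,l,st,c=cv2.connectedComponentsWithStats(red)
for i in range(1,n):
    if st[i,4]>20: print("red",st[i],onplane(t,c[i],.07))
wh=cv2.inRange(hsv,(0,0,205),(180,40,255));n,l,st,c=cv2.connectedComponentsWithStats(wh)
for i in range(1,n):
    if st[i,4]>100 and st[i,4]<5000: print("wh",st[i],c[i],onplane(t,c[i],.07))
dk=cv2.inRange(hsv,(0,0,0),(180,255,70));n,l,st,c=cv2.connectedComponentsWithStats(dk)
for i in range(1,n):
    if st[i,4]>100 and st[i,4]<5000: print("dk",st[i],c[i],onplane(t,c[i],.04))
print(onplane(t,[356,254],.073))
E
```

```text
blue [327 115  16  16 208] [334.73076923 122.6875    ] [[0.79157184 0.04758784 0.115     ]] [[0.79529003 0.04713279 0.105     ]]
blue [ 575  152   37   65 1053] [593.84995252 182.76923077] [[ 0.63610995 -0.66206582  0.115     ]] [[ 0.63830143 -0.66948997  0.105     ]]
blue [ 523  162   55   66 1699] [545.77987051 197.98822837] [[ 0.59118682 -0.52645724  0.115     ]] [[ 0.59293714 -0.53254967  0.105     ]]
blue [397 231  15  14 155] [404.         237.63870968] [[ 0.47677101 -0.13975456  0.115     ]] [[ 0.47739772 -0.1420494   0.105     ]]
blue [286 245   9   9  64] [289.765625 249.421875] [[0.44008691 0.16132282 0.115     ]] [[0.44035336 0.1619847  0.105     ]]
red [202 268  25  25 380] [[0.35566399 0.36449047 0.07      ]]
dk [  0   0  36  30 759] [14.54545455 14.05533597] [[1.15088055 1.04583128 0.04      ]]
dk [612  19  28  24 319] [628.68025078  32.13166144] [[ 1.14040062 -0.87891463  0.04      ]]
dk [   0   74  186   35 1605] [70.20124611 82.36261682] [[0.92847002 0.8446273  0.04      ]]
dk [ 218   80  422   18 2371] [444.98228596  87.6195698 ] [[ 0.93944037 -0.29072684  0.04     
[... 718 characters left out ...]
6116 -0.13004311  0.04      ]]
dk [445 232  15  21 149] [450.75838926 242.26845638] [[ 0.47098859 -0.28986264  0.04      ]]
dk [ 106  266  144   71 3227] [169.07561202 299.56894949] [[0.29941243 0.49300512 0.04      ]]
dk [211 266  21  27 135] [224.33333333 277.28148148] [[0.36200857 0.34536951 0.04      ]]
dk [112 319  33  33 527] [130.90891841 333.81404175] [[0.20803   0.5880248 0.04     ]]
dk [ 225  326  149   74 3397] [311.23167501 371.29967618] [[0.12049793 0.09848212 0.04      ]]
dk [ 98 337  14  16 125] [105.208 343.736] [[0.18143797 0.65416263 0.04      ]]
dk [234 344  25  18 145] [243.97241379 353.83448276] [[0.16178134 0.28034783 0.04      ]]
[[ 0.43230806 -0.01708449  0.073     ]]
```

View pics/topz1.png

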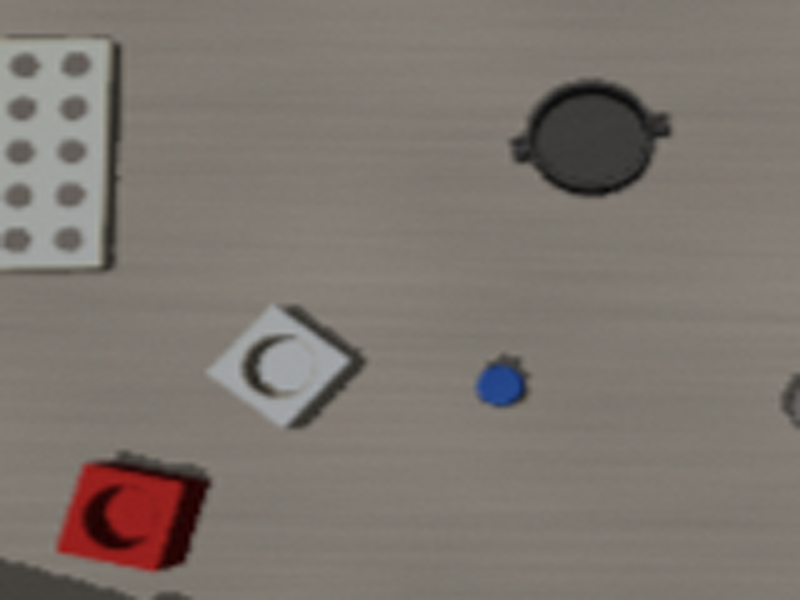

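View pics/topz2.png

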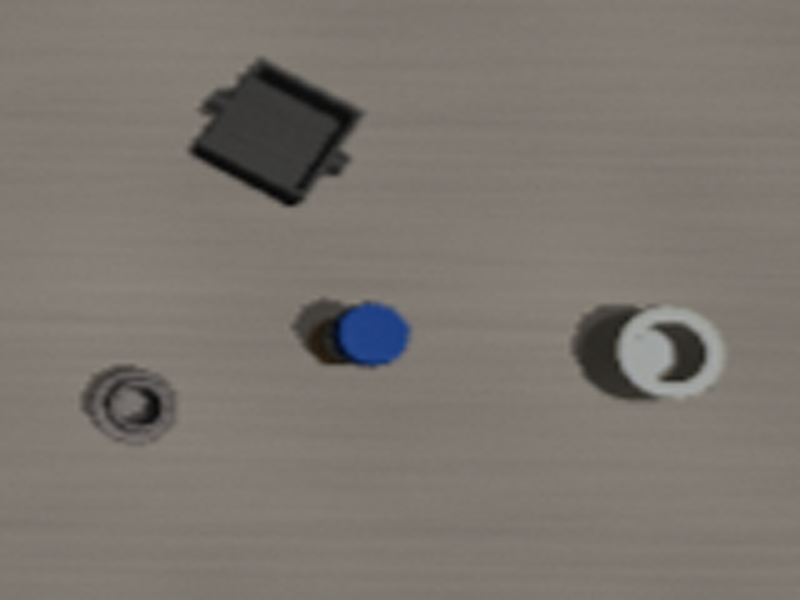

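Candidates in the top image. Round insert: white ring (464,242). Square insert: white (246,245); the red look-alike at (215,279) is rejected. Sleeve: grey (356,254). Slim tube: small blue cap (290,249). Wide tube: cap (404,238); the pot's blue lid at (335,123) is rejected. Buckets: round (308,192), square (385,191). The close crops confirm all of these.

Run:
```python
import cv2,numpy as np
from h import *
t=dict(np.load("pics/top0.npz"));s=dict(np.load("pics/side0.npz"))
for n,p,z in [("rins",(464.2,242.1),.07),("sleeve",(356.2,254),.073),("rb",(308.2,192.2),.04),("sb",(385.4,191),.04),("slim",(290,249.7),.115),("wide",(404.2,237.8),.105),("sins",(246,245.5),.07)]:
    w=onplane(t,p,z)[0]; print(n,w.round(4),proj(s,w).round(1))
Rm,p=tool();print(Rm.round(4))
```

```text
rins [ 0.4706 -0.3166  0.07  ] [[293.5 347.3]]
sleeve [ 0.4323 -0.0176  0.073 ] [[263.8 229.6]]
rb [0.6069 0.1183 0.04  ] [[331.  195.5]]
sb [ 0.6151 -0.1054  0.04  ] [[351.1 259.7]]
slim [0.4394 0.1607 0.115 ] [[262.1 167.7]]
wide [ 0.477  -0.1426  0.105 ] [[287.7 259. ]]
sins [0.4496 0.2845 0.07  ] [[265.5 154.6]]
[[-9.099e-01  4.149e-01 -5.000e-04]
 [ 4.149e-01  9.099e-01 -1.300e-03]
 [-1.000e-04 -1.400e-03 -1.000e+00]]
```

Call:
play_rows(
  commands=[
    [0,0,0,8.19],
    [0,0,0,8.19],
    [0,0,0,8.19],
    [0,0,0,8.19],
    [0,0,0,8.19],
    [0,0,0,8.19],
    [0,0,0,8.19],
    [0,0,0,8.19],
    [0,0,0,0],
  ],
  claw=0.0854,
  force=40,
)

```text
t: 1.05
eef_pos: [0.2797, 0.6142, 0.4043]
tool_rot: [0.0, 0.708, 0.707, -0.0]
contact_force: [-0.1, -0.3, -0.5]
gripper_width: 1.003
```

Call:
play_rows(
  commands=[
    [-0.032,0.0234,0,0],
    [-0.032,0.0234,0,0],
    [-0.032,0.0234,0,0],
    [-0.032,0.0234,0,0],
    [-0.032,0.0234,0,0],
    [-0.032,0.0234,0,0],
    [-0.032,0.0234,0,0],
    [-0.032,0.0234,0,0],
    [-0.032,0.0234,0,0],
    [-0.032,0.0234,0,0],
    [-0.032,0.0234,0,0],
    [-0.032,0.0234,0,0],
    [-0.032,0.0234,0,0],
    [-0.03,0.0234,0,0],
    [0,0,0,0],
    [0,0,0,0],
  ],
)

```text
t: 2.65
eef_pos: [0.6077, 0.167, 0.4045]
tool_rot: [-0.0, 0.707, 0.707, -0.0]
contact_force: [-1.0, 0.1, 0.1]
gripper_width: 1.003
```

```bash
cat >> h.py <<'E'
def snap(name,crop=None,k=1):
    r=wrist(); np.savez(f"pics/{name}.npz",T=r["T"],frame=r["frame"],depth=r["depth"],fx=r["fx"],cx=r["cx"],cy=r["cy"])
    f=r["frame"]
    if crop: x0,y0,x1,y1=crop; f=f[y0:y1,x0:x1]
    cv2.imwrite(f"pics/{name}.png",cv2.resize(f,None,fx=k,fy=k,interpolation=cv2.INTER_CUBIC))
    print("tcp",np.round(r["o"]["eef_pos"],4)); return r
E
python3 -c "
from h import *
snap('w1')"
```

```text
tcp [0.6077 0.167  0.4045]
```

View pics/w1.png

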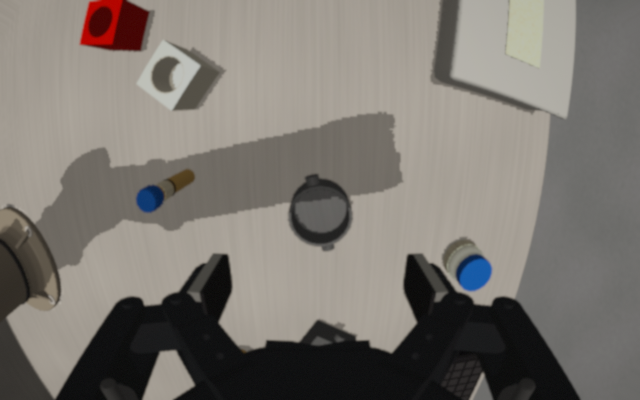

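Run:
```python
from h import *
r=dict(np.load("pics/w1.npz"))
f=r["frame"]
cv2.imwrite("pics/w1c.png",cv2.resize(f[160:260,260:380],(720,600),interpolation=cv2.INTER_CUBIC))
c=np.array([.607,.118,.04]); a=np.linspace(0,2*np.pi,36,endpoint=False)
print(wplane(r,[[320,212],[312,180],[328,246]],.04).round(4))
```

```text
[[0.6102 0.127  0.04  ]
 [0.6012 0.1644 0.04  ]
 [0.6199 0.0841 0.04  ]]
```

View pics/w1c.png

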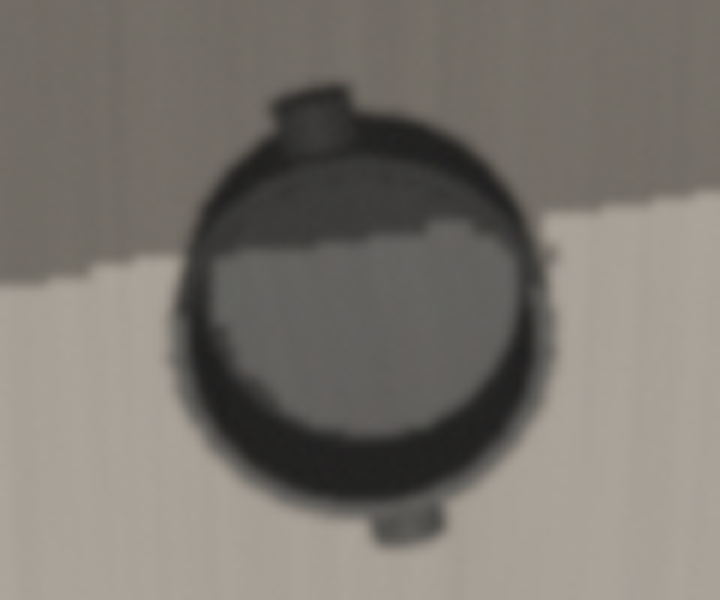

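Run:
```python
from h import *
r=dict(np.load("pics/w1.npz"))
f=r["frame"]; print(r["T"].round(3))
im=cv2.resize(f[160:260,260:380],(720,600),interpolation=cv2.INTER_CUBIC)
a=np.linspace(0,2*np.pi,90)
for c,col in [((.607,.1185),(0,0,255)),((.609,.124),(0,255,0))]:
  for rad in(.0375,.0335):
    P=np.c_[c[0]+rad*np.cos(a),c[1]+rad*np.sin(a),0*a+.04]
    q=(wproj(r,P)-[260,160]+.5)*6
    cv2.polylines(im,[np.int32(q)],True,col,1)
cv2.imwrite("pics/w1d.png",im)
```

```text
[[ 1.     0.001 -0.001  0.607]
 [ 0.001 -0.956 -0.293  0.242]
 [-0.001  0.293 -0.956  0.375]
 [ 0.     0.     0.     1.   ]]
```

View pics/w1d.png

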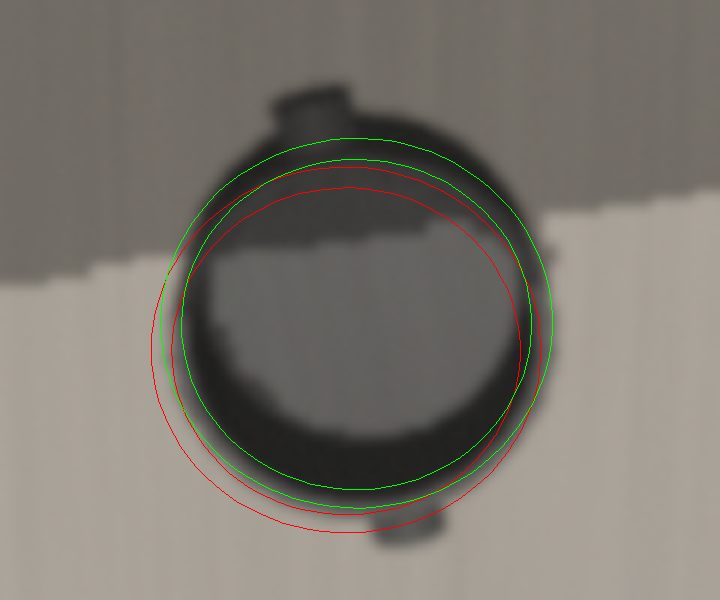

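Call:
play_rows(
  commands=[
    [-0.036,-0.0115,0,0],
    [-0.036,-0.0115,0,0],
    [-0.036,-0.0115,0,0],
    [-0.036,-0.0115,0,0],
    [-0.036,-0.0115,0,0],
    [-0.036,-0.0115,0,0],
    [-0.036,-0.0115,0,0],
    [-0.036,-0.0115,0,0],
    [-0.036,-0.0115,0,0],
    [-0.036,-0.0115,0,0],
    [-0.036,-0.0115,0,0],
    [-0.036,-0.0115,0,0],
    [0,0,0,0],
    [0,0,0,0],
  ],
)

```text
t: 4.1
eef_pos: [0.4693, -0.2631, 0.4046]
tool_rot: [-0.0, 0.707, 0.707, 0.0]
contact_force: [0.4, 0.5, -0.5]
gripper_width: 1.0
```

```bash
python3 -c "
from h import *
snap('w2')"
```

```text
tcp [ 0.4693 -0.2631  0.4046]
```

View pics/w2.png

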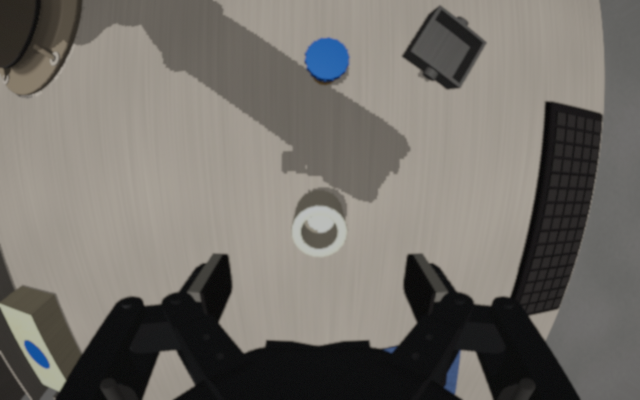

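Run:
```python
from h import *
r=dict(np.load("pics/w2.npz")); f=r["frame"]
hsv=cv2.cvtColor(f,cv2.COLOR_BGR2HSV)
m=cv2.inRange(hsv,(0,0,190),(180,40,255))[180:270,270:370]
cs,_=cv2.findContours(m,cv2.RETR_EXTERNAL,cv2.CHAIN_APPROX_NONE); c=max(cs,key=cv2.contourArea)[:,0]+[270,180]
P=wplane(r,c,.07)[:,:2]; print(cv2.minEnclosingCircle(np.float32(P)),cv2.fitEllipse(np.float32(P*1000)))
print(c.min(0),c.max(0),r["depth"][235,298:345:4].round(3), r["depth"][200,200])
P3=wplane(r,[[300,232]],.07); print((P3-r["T"][:3,3])@r["T"][:3,:3])
P3=wplane(r,[[200,200]],.0); print((P3-r["T"][:3,3])@r["T"][:3,:3])
```

```text
Traceback (most recent call last):
cv2.error: OpenCV(4.12.0) /io/opencv/modules/imgproc/src/shapedescr.cpp:361: error: (-201:Incorrect size of input array) There should be at least 5 points to fit the ellipse in function 'fitEllipseNoDirect'
```

Run:
```python
from h import *
r=dict(np.load("pics/w2.npz")); f=r["frame"]
print(f[235,286:352:3].tolist())
print(f[252,300:340:4].tolist())
```

```text
[[148, 157, 164], [149, 159, 165], [168, 176, 177], [183, 189, 186], [183, 188, 186], [129, 140, 140], [72, 82, 85], [74, 84, 87], [75, 85, 89], [76, 85, 90], [78, 88, 92], [78, 88, 92], [77, 86, 90], [76, 86, 91], [77, 86, 91], [77, 87, 92], [76, 86, 90], [145, 155, 155], [183, 188, 186], [181, 189, 186], [158, 169, 171], [150, 159, 166]]
[[150, 159, 165], [168, 178, 178], [180, 188, 186], [182, 189, 186], [183, 189, 187], [183, 189, 187], [183, 189, 187], [181, 189, 187], [174, 184, 183], [152, 163, 167]]
```

Run:
```python
from h import *
r=dict(np.load("pics/w2.npz")); f=r["frame"]
m=((f[...,0]>166)).astype(np.uint8)[180:270,270:370]*255
n,l,st,_=cv2.connectedComponentsWithStats(m); i=1+np.argmax(st[1:,4]); m=np.uint8(l==i)*255
cs,_=cv2.findContours(m,cv2.RETR_EXTERNAL,cv2.CHAIN_APPROX_NONE); c=max(cs,key=cv2.contourArea)[:,0]+[270,180]
P=wplane(r,c,.07)[:,:2]; print(cv2.minEnclosingCircle(np.float32(P)),cv2.fitEllipse(np.float32(P*1000)))
print(c.min(0),c.max(0),r["depth"][235,292:350:3].round(3), r["depth"][200,200])
for p,z in(([300,232],.07),([200,200],0)):
  P3=wplane(r,[p],z); print((P3-r["T"][:3,3])@r["T"][:3,:3])
```

```text
((0.47053828835487366, -0.31502553820610046), 0.02902049385011196) ((470.4291687011719, -315.05224609375), (56.3566780090332, 56.75778579711914), 90.46728515625)
[292 207] [345 256] [0.33  0.328 0.33  0.33  0.348 0.354 0.363 0.367 0.369 0.369 0.369 0.366
 0.362 0.353 0.345 0.329 0.328 0.331 0.33  0.405] 0.38996473
[[-0.01844672  0.03272431  0.32862348]]
[[-0.15576375 -0.00171643  0.39136883]]
```

Call:
play_rows(
  commands=[
    [-0.026,0.001,0,0],
    [-0.026,0,0.01,0],
    [0,0,0.03,0],
    [0,0,0.03,0],
    [0,0,0.03,0],
    [0,0,0.03,0],
    [0,0,0.03,0],
    [0,0,0.02,0],
    [0,0,0.013,0],
    [0,0,0,0],
    [0,0,0,0],
  ],
)

```text
t: 5.25
eef_pos: [0.4709, -0.3153, 0.2122]
tool_rot: [0.0, 0.707, 0.707, 0.0]
contact_force: [-0.2, 0.7, -0.2]
gripper_width: 0.998
```

Call:
play_rows(
  commands=[
    [0,0,0,0],
    [0,0,0,0],
    [0,0,0,0],
    [0,0,0,0],
    [0,0,0,0],
    [0,0,0,0],
    [0,0,0,0],
    [0,0,0,0],
    [0,0,0,0],
    [0,0,0,0],
  ],
  claw=0.04,
  force=40,
)

```text
t: 6.25
eef_pos: [0.4707, -0.3162, 0.2131]
tool_rot: [0.001, 0.707, 0.707, 0.001]
contact_force: [0.1, 0.6, 6.1]
gripper_width: 0.688
```

```bash
python3 -c "
from h import *
snap('w3')"
```

```text
tcp [ 0.4707 -0.3162  0.2131]
```

View pics/w3.png

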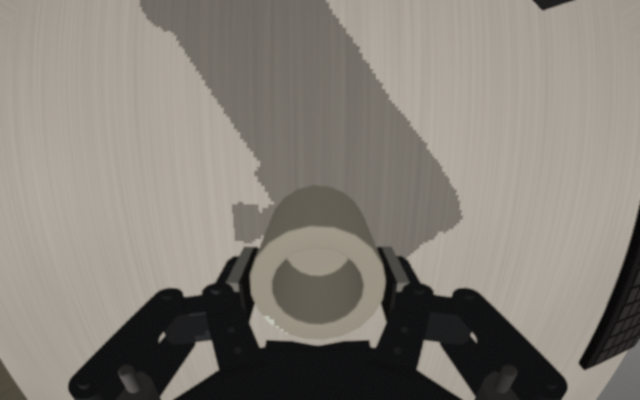

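Run:
```python
from h import *
r=dict(np.load("pics/w3.npz")); f=r["frame"]
print(f[232:240:2,318].tolist(), f[320:345:3,318].tolist(), f[222:232:2,318].tolist())
P=wplane(r,[[318,226.5],[318,338.5],[318,249],[318,324],[250,283],[386,283],[272,283],[363,283]],.07);print(P.round(4))
```

```text
[[136, 151, 157], [136, 150, 157], [135, 150, 156], [134, 149, 155]] [[84, 94, 99], [99, 111, 116], [133, 148, 154], [131, 145, 152], [130, 144, 151], [129, 144, 150], [134, 147, 153], [153, 163, 169], [138, 147, 152]] [[85, 95, 99], [87, 98, 102], [109, 122, 127], [133, 148, 154], [137, 151, 158]]
[[ 0.4709 -0.286   0.07  ]
 [ 0.4709 -0.3444  0.07  ]
 [ 0.4709 -0.2959  0.07  ]
 [ 0.4709 -0.3351  0.07  ]
 [ 0.4414 -0.3128  0.07  ]
 [ 0.5005 -0.3128  0.07  ]
 [ 0.4511 -0.3124  0.07  ]
 [ 0.4903 -0.3125  0.07  ]]
```

Call:
play_rows(
  commands=[
    [0,0,-0.01,0],
    [0,0,-0.02,0],
    [0,0,-0.04,0],
    [0,0,-0.04,0],
    [0,0,-0.04,0],
    [0,0,-0.04,0],
    [0.02,0.0063,0,0],
    [0.036,0.0114,0,0],
    [0.036,0.0114,0,0],
    [0.036,0.0114,0,0],
    [0.036,0.0114,0,0],
    [0.036,0.0114,0,0],
    [0.036,0.0114,0,0],
    [0.036,0.0114,0,0],
    [0.036,0.0114,0,0],
    [0.036,0.0114,0,0],
    [0.036,0.0114,0,0],
    [0.036,0.0114,0,0],
    [0.02,0.0063,0,0],
    [0,0,0,0],
  ],
)

```text
t: 8.3
eef_pos: [0.6085, 0.1238, 0.4017]
tool_rot: [-0.0, 0.705, 0.709, 0.0]
contact_force: [-1.1, 0.3, -1.2]
gripper_width: 0.686
```

Call:
play_rows(
  commands=[
    [-0.002,0,0.03,0],
    [-0.0015,0,0.03,0],
    [0,0,0.03,0],
    [0,0,0.03,0],
    [0,0,0.008,0],
    [0,0,0,0],
    [0,0,0,0],
  ],
)

```text
t: 9.0
eef_pos: [0.609, 0.1158, 0.2753]
tool_rot: [0.001, 0.708, 0.707, 0.001]
contact_force: [0.5, -0.1, -1.3]
gripper_width: 0.687
```

Run:
```python
from h import *
snap('w4')
s=read_camera("side"); np.savez("pics/s4.npz",**s)
cv2.imwrite("pics/s4.png",cv2.resize(s["frame"][130:230,270:390],(720,600),interpolation=cv2.INTER_CUBIC))
```

```text
tcp [0.609  0.1158 0.2753]
```

View pics/w4.png

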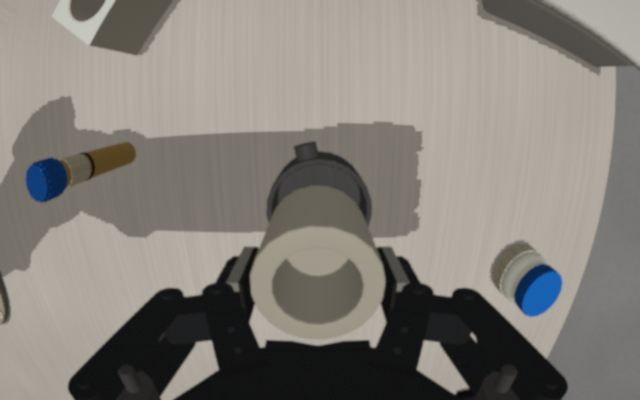

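View pics/s4.png

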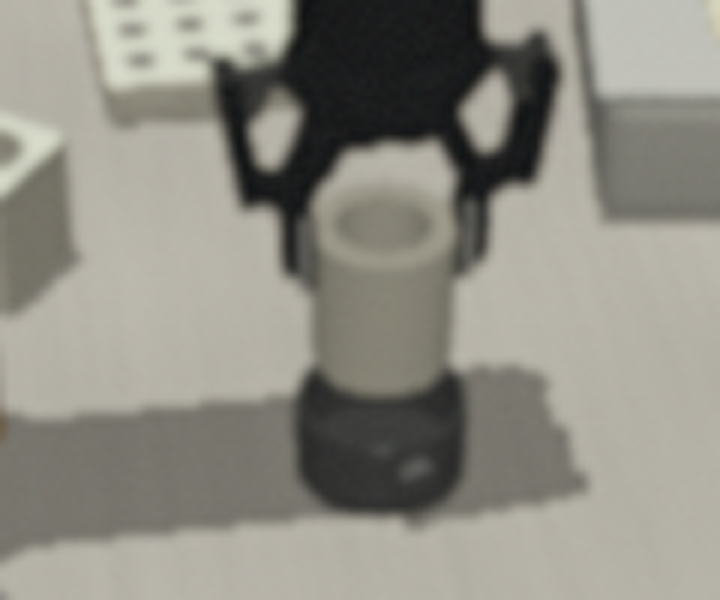

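Run:
```python
from h import *
r=dict(np.load("pics/w4.npz"))
f=r["frame"]; 
im=cv2.resize(f[130:250,250:390],(700,600),interpolation=cv2.INTER_CUBIC)
cv2.imwrite("pics/w4c.png",im.copy())
a=np.linspace(0,2*np.pi,90)
for c,col in [((.609,.1165),(0,0,255)),((.61,.1225),(0,255,0))]:
  for rad in(.0375,.0335):
    P=np.c_[c[0]+rad*np.cos(a),c[1]+rad*np.sin(a),0*a+.04]
    q=(wproj(r,P)-[250,130]+.5)*5
    cv2.polylines(im,[np.int32(q)],True,col,1)
cv2.imwrite("pics/w4d.png",np.hstack([im]))
```

```text
(no output)
```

View pics/w4d.png

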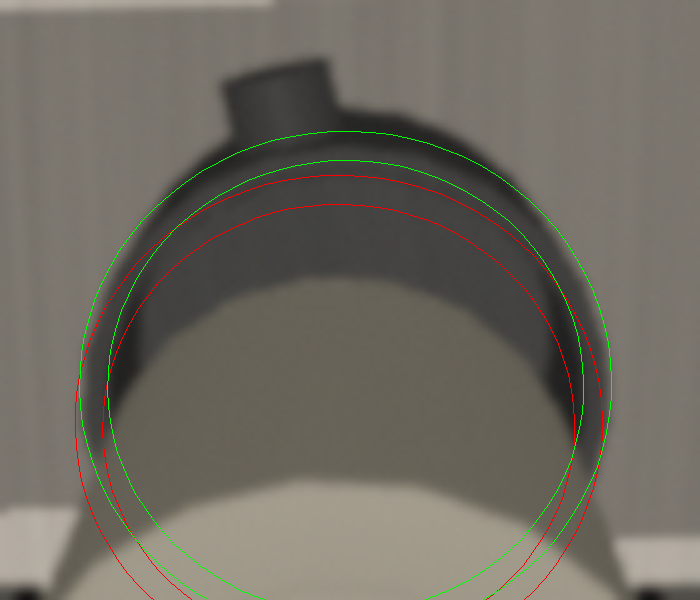

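View pics/w4c.png

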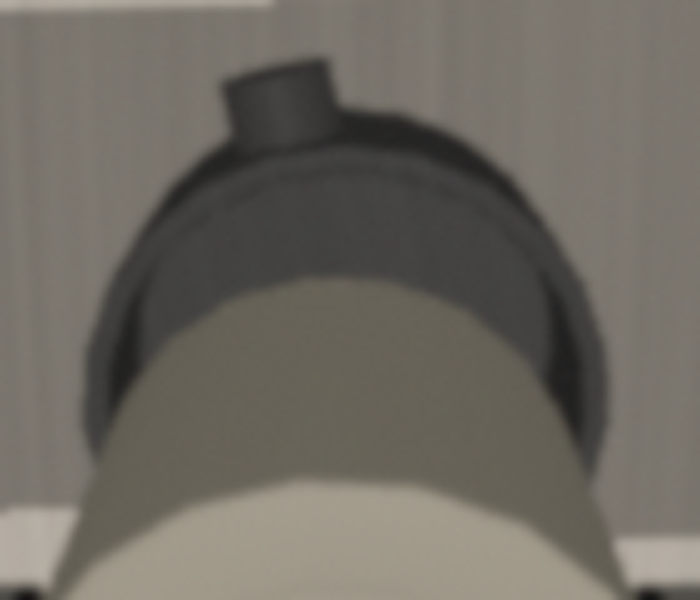

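Call:
play_rows(
  commands=[
    [0.0035,0.001,0,0],
    [0,0,0,0],
    [0,0,0.008,0],
    [0,0,0.008,0],
    [0,0,0.008,0],
    [0,0,0.008,0],
    [0,0,0.008,0],
    [0,0,0.006,0],
    [0,0,0.005,0],
    [0,0,0.003,0],
    [0,0,0,0],
    [0,0,0,0],
  ],
)

```text
t: 10.3
eef_pos: [0.6095, 0.12, 0.2199]
tool_rot: [0.0, 0.707, 0.707, 0.0]
contact_force: [0.3, -0.5, -1.8]
gripper_width: 0.684
```

Call:
play_rows(
  commands=[
    [0,0,0.001,0],
    [0,0,0.001,0],
    [0,0,0,0],
    [0,0,0,0],
  ],
)

```text
t: 10.7
eef_pos: [0.6096, 0.12, 0.2191]
tool_rot: [-0.0, 0.707, 0.707, 0.001]
contact_force: [-2.5, -0.9, 8.8]
gripper_width: 0.682
```

Contact with the floor. Release and rise.

Call:
play_rows(
  commands=[
    [0,0,0,0],
    [0,0,0,0],
    [0,0,0,0],
    [0,0,0,0],
    [0,0,0,0],
    [0,0,0,0],
    [0,0,-0.02,0],
    [0,0,-0.04,0],
    [0,0,-0.04,0],
    [0,0,-0.04,0],
    [0,0,-0.04,0],
    [0.03,0,0,0],
    [0.02,0,0,0],
    [0,0,0,0],
    [0,0,0,0],
  ],
  claw=0.0854,
)

```text
t: 12.2
eef_pos: [0.6092, 0.1701, 0.3974]
tool_rot: [0.0, 0.707, 0.707, -0.0]
contact_force: [0.7, -0.6, 0.4]
gripper_width: 1.001
```

```bash
python3 -c "
from h import *
snap('w5')"
```

```text
tcp [0.6092 0.1701 0.3974]
```

View pics/w5.png

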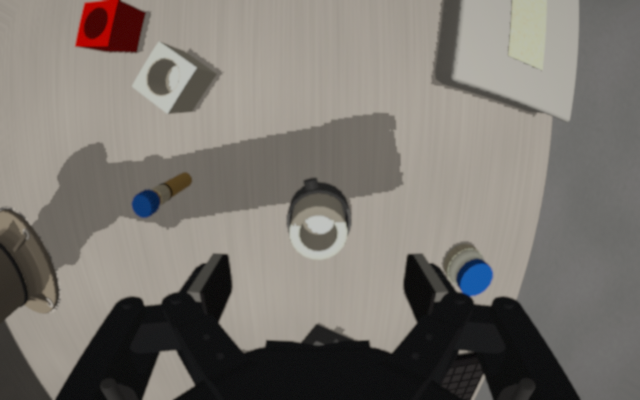

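```bash
cat >> h.py <<'E'
def blob(r,mask,box,z):
    x0,y0,x1,y1=box; m=np.uint8(mask[y0:y1,x0:x1])*255
    n,l,st,_=cv2.connectedComponentsWithStats(m); i=1+np.argmax(st[1:,4]); m=np.uint8(l==i)*255
    cs,_=cv2.findContours(m,cv2.RETR_EXTERNAL,cv2.CHAIN_APPROX_NONE); c=max(cs,key=cv2.contourArea)[:,0]+[x0,y0]
    P=wplane(r,c,z)[:,:2]; e=cv2.fitEllipse(np.float32(P*1000)); mc=cv2.minEnclosingCircle(np.float32(P))
    print("px",c.min(0),c.max(0),"ell",np.round(e[0],1),np.round(e[1],1),"mec",np.round(mc[0],4),round(mc[1],4)); return c
E
python3 - <<'E'
from h import *
r=dict(np.load("pics/w5.npz")); f=r["frame"]
blob(r,f[...,0]>166,(270,205,370,275),.076)
E
```

```text
px [290 223] [346 259] ell [609.2 118.5] [47.8 53.2] mec [0.6092 0.1204] 0.0291
```

Call:
play_rows(
  commands=[
    [-0.023,-0.029,0,0],
    [-0.023,-0.029,0,0],
    [-0.023,-0.029,0,0],
    [-0.023,-0.029,0,0],
    [-0.023,-0.029,0,0],
    [-0.023,-0.029,0,0],
    [0,0,0,0],
    [0,0,0,0],
    [0,0,0,0],
  ],
)

```text
t: 13.15
eef_pos: [0.436, 0.0321, 0.398]
tool_rot: [0.0, 0.707, 0.707, 0.0]
contact_force: [0.0, 0.3, 0.2]
gripper_width: 1.001
```

```bash
python3 -c "
from h import *
r=snap('w6')
cv2.imwrite('pics/w6c.png',cv2.resize(r['frame'][170:270,260:380],(720,600),interpolation=cv2.INTER_CUBIC))"
```

```text
tcp [0.436  0.0321 0.398 ]
```

View pics/w6.png

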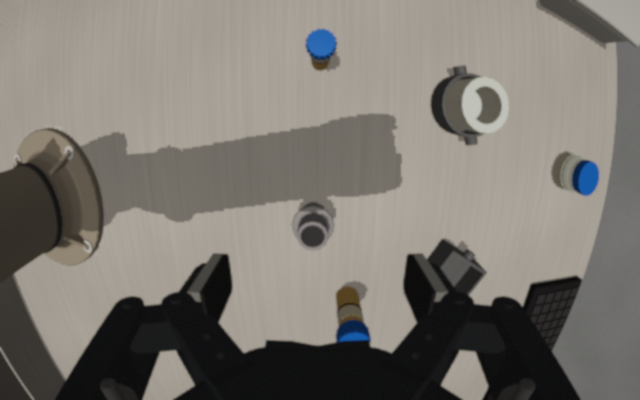

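View pics/w6c.png

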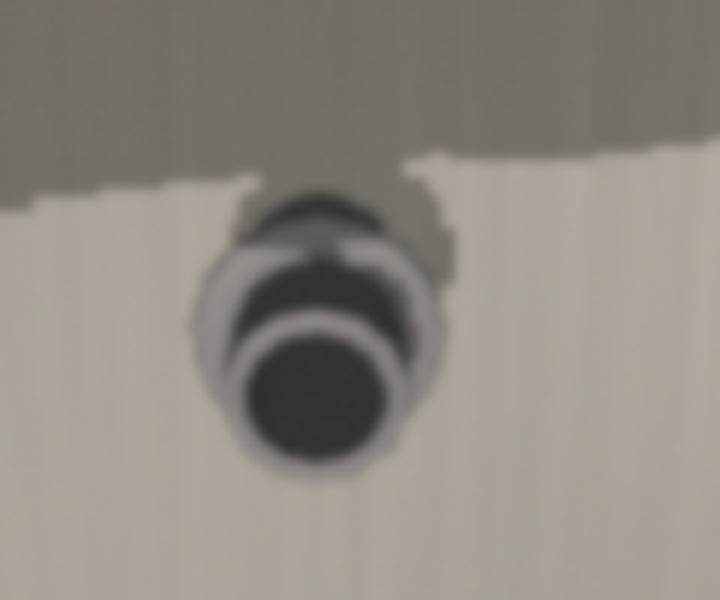

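Run:
```python
from h import *
r=dict(np.load("pics/w6.npz"))
print(wplane(r,[[312.4,235.75],[260+247/6-.5,235.75],[260+388/6-.5,235.75]],.073).round(4))
```

```text
[[ 0.4308 -0.0203  0.073 ]
 [ 0.4186 -0.0203  0.073 ]
 [ 0.443  -0.0203  0.073 ]]
```

Call:
play_rows(
  commands=[
    [-0.026,-0.0025,0,0],
    [-0.026,-0.0025,0.01,0],
    [0,0,0.03,0],
    [0,0,0.03,0],
    [0,0,0.03,0],
    [0,0,0.03,0],
    [0,0,0.03,0],
    [0,0,0.018,0],
    [0,0,0,0],
    [0,0,0,0],
  ],
)

```text
t: 14.2
eef_pos: [0.4309, -0.0198, 0.2196]
tool_rot: [-0.0, 0.707, 0.707, -0.0]
contact_force: [-0.8, -0.6, -1.0]
gripper_width: 0.997
```

Call:
play_rows(
  commands=[
    [0,0,0,0],
    [0,0,0,0],
    [0,0,0,0],
    [0,0,0,0],
    [0,0,0,0],
    [0,0,0,0],
    [0,0,0,0],
    [0,0,0,0],
    [0,0,0,0],
    [0,0,0,0],
  ],
  claw=0.02,
  force=30,
)

```text
t: 15.2
eef_pos: [0.4306, -0.0198, 0.2204]
tool_rot: [0.0, 0.707, 0.707, 0.001]
contact_force: [-1.0, 0.3, 6.9]
gripper_width: 0.37
```

```bash
python3 -c "
from h import *
r=snap('w7')
cv2.imwrite('pics/w7c.png',cv2.resize(r['frame'][200:350,220:420],(800,600),interpolation=cv2.INTER_CUBIC))"
```

```text
tcp [ 0.4306 -0.0198  0.2204]
```

View pics/w7c.png

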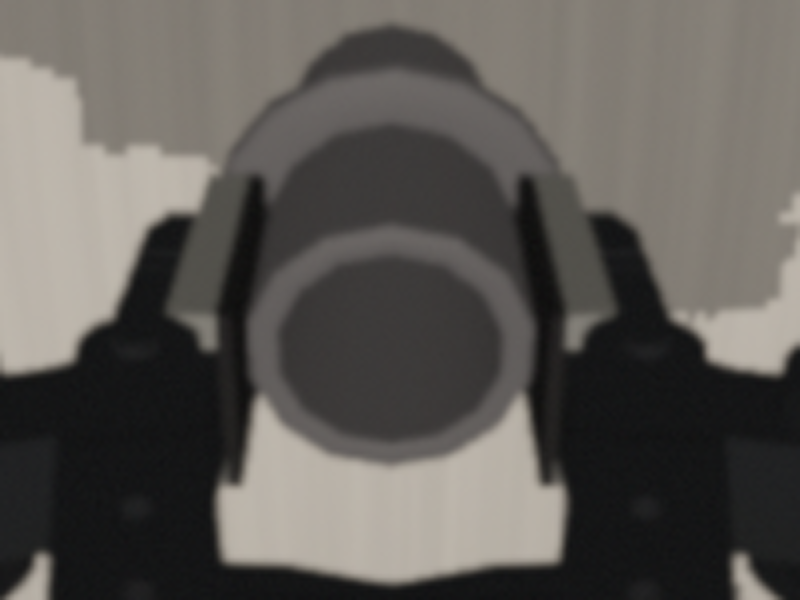

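Run:
```python
from h import *
r=dict(np.load("pics/w7.npz"))
print(wplane(r,[[317.2,285.7],[317.2,200+225/4-.5],[317.2,200+463/4-.5]],.073).round(4))
```

```text
[[ 0.4304 -0.0197  0.073 ]
 [ 0.4303 -0.0046  0.073 ]
 [ 0.4304 -0.0366  0.073 ]]
```

Call:
play_rows(
  commands=[
    [0,0,-0.01,0],
    [0,0,-0.02,0],
    [0,0,-0.03,0],
    [0,0,-0.03,0],
    [0,0,-0.03,0],
    [0,0,-0.02,0],
    [0.02,0.0256,0,0],
    [0.02,0.0256,0,0],
    [0.02,0.0256,0,0],
    [0.02,0.0256,0,0],
    [0.02,0.0256,0,0],
    [0.02,0.0256,0,0],
    [0.02,0.0256,0,0],
    [0,0,0,0],
    [0,0,0,0],
    [0,0,0,0],
  ],
)

```text
t: 16.85
eef_pos: [0.6088, 0.1189, 0.3599]
tool_rot: [-0.0, 0.708, 0.706, -0.001]
contact_force: [0.8, -0.2, -0.6]
gripper_width: 0.373
```

```bash
python3 -c "
from h import *
r=snap('w8')
cv2.imwrite('pics/w8c.png',cv2.resize(r['frame'][170:320,220:420],(800,600),interpolation=cv2.INTER_CUBIC))"
```

```text
tcp [0.6088 0.1189 0.3599]
```

View pics/w8c.png

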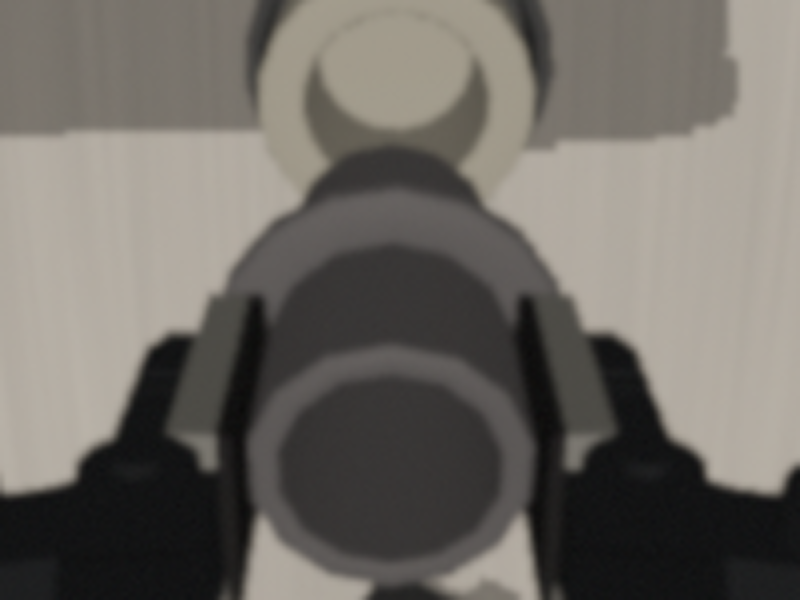

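Run:
```python
from h import *
r=dict(np.load("pics/w8.npz"))
f=r["frame"]; im=cv2.resize(f[170:320,220:420],(800,600),interpolation=cv2.INTER_CUBIC)
a=np.linspace(0,2*np.pi,90)
for c,col in [((.6092,.1204),(0,0,255))]:
  for rad in(.0195,.03):
    P=np.c_[c[0]+rad*np.cos(a),c[1]+rad*np.sin(a),0*a+.076]
    cv2.polylines(im,[np.int32((wproj(r,P)-[220,170]+.5)*4)],True,col,1)
c=tool()[1]
cv2.imwrite("pics/w8d.png",im)
```

```text
(no output)
```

View pics/w8d.png

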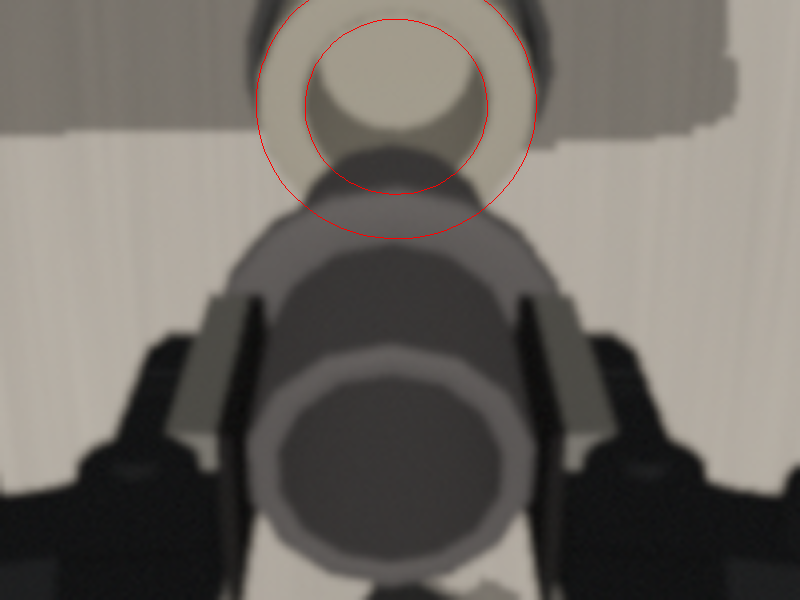

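Call:
play_rows(
  commands=[
    [0.002,0.0007,0.015,0],
    [0,0,0.02,0],
    [0,0,0.02,0],
    [0,0,0,0],
    [0,0,0.008,0],
    [0,0,0.008,0],
    [0,0,0.008,0],
    [0,0,0.008,0],
    [0,0,0.008,0],
    [0,0,0.006,0],
    [0,0,0,0],
    [0,0,0,0],
  ],
)

```text
t: 18.1
eef_pos: [0.6104, 0.122, 0.2587]
tool_rot: [0.0, 0.707, 0.707, -0.0]
contact_force: [0.5, -0.4, -0.7]
gripper_width: 0.371
```

Call:
play_rows(
  commands=[
    [0,0,0.0015,0],
    [0,0,0.0015,0],
    [0,0,0,0],
    [0,0,0,0],
  ],
)

```text
t: 18.5
eef_pos: [0.6105, 0.122, 0.2564]
tool_rot: [0.0, 0.707, 0.707, 0.0]
contact_force: [-1.4, -0.5, 5.5]
gripper_width: 0.367
```

Call:
play_rows(
  commands=[
    [0,0,0,0],
    [0,0,0,0],
    [0,0,0,0],
    [0,0,0,0],
    [0,0,0,0],
    [0,0,0,0],
    [0,0,-0.02,0],
    [0,0,-0.04,0],
    [0,0,-0.04,0],
    [0,0,-0.03,0],
    [0.025,0,0,0],
    [0.025,0,0,0],
    [0,0,0,0],
    [0,0,0,0],
  ],
  claw=0.0854,
)

```text
t: 19.9
eef_pos: [0.6101, 0.1725, 0.3854]
tool_rot: [-0.0, 0.707, 0.707, -0.0]
contact_force: [-0.1, -0.8, -0.8]
gripper_width: 1.002
```

```bash
python3 -c "
from h import *
r=snap('w9')
cv2.imwrite('pics/w9c.png',cv2.resize(r['frame'][170:320,220:420],(800,600),interpolation=cv2.INTER_CUBIC))"
```

```text
tcp [0.6101 0.1725 0.3854]
```

View pics/w9c.png

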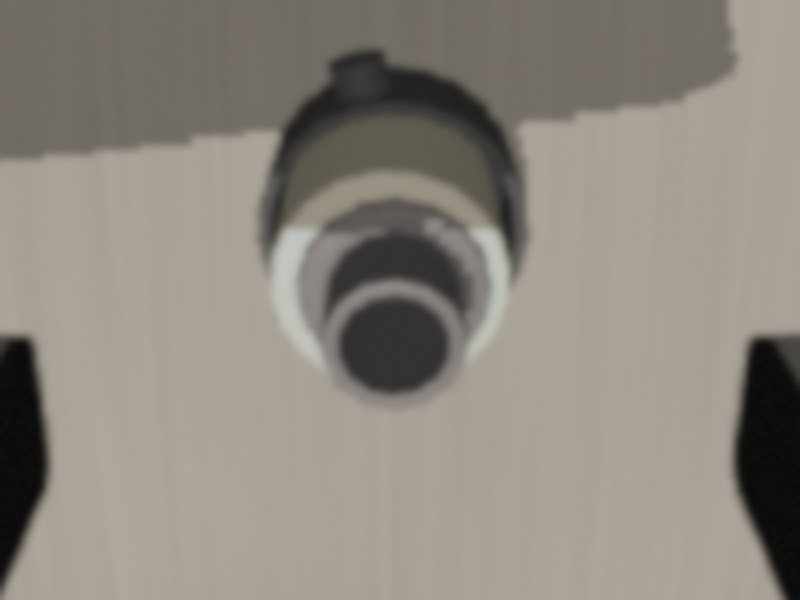

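Run:
```python
from h import *
r=dict(np.load("pics/w9.npz"))
print(wplane(r,[[317.9,255.25],[220+339/4-.5,255.25],[220+448/4-.5,255.25]],.109).round(4))
```

```text
[[0.6101 0.122  0.109 ]
 [0.598  0.1219 0.109 ]
 [0.6222 0.122  0.109 ]]
```

Call:
play_rows(
  commands=[
    [0.008,-0.034,-0.01,0],
    [0.008,-0.034,-0.01,0],
    [0.008,-0.034,0,0],
    [0.008,-0.034,0,0],
    [0.008,-0.034,0,0],
    [0,0,0,0],
    [0,0,0,0],
    [0,0,0,0],
  ],
)

```text
t: 20.75
eef_pos: [0.4414, 0.2111, 0.406]
tool_rot: [0.0, 0.708, 0.706, 0.0]
contact_force: [-0.9, -0.3, 0.4]
gripper_width: 0.995
```

```bash
python3 -c "
from h import *
r=snap('w10')
f=r['frame'];b=(f[...,0].astype(int)-f[...,2]>60)
blob(r,b,(200,150,440,330),.115)"
```

```text
tcp [0.4414 0.2111 0.406 ]
px [303 230] [326 256] ell [439.  165.2] [21.5 26.2] mec [0.4385 0.1656] 0.0136
```

View pics/w10.png

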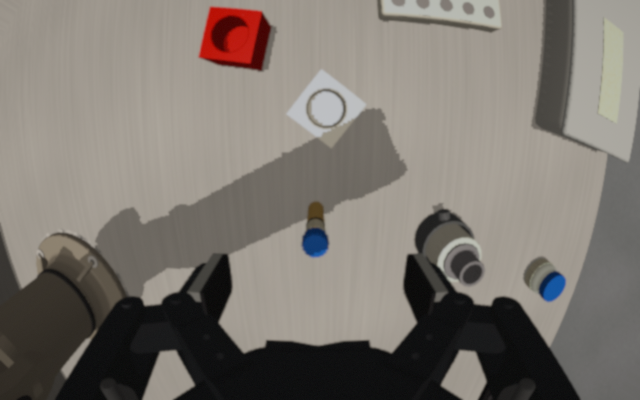

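Run:
```python
from h import *
r=dict(np.load("pics/w10.npz"))
print(wplane(r,[[314.7,245],[314.7,256.5],[303,245],[326.5,245]],.115).round(4))
cv2.imwrite('pics/w10c.png',cv2.resize(r['frame'][190:290,250:390],(700,500),interpolation=cv2.INTER_CUBIC))
```

```text
[[0.4388 0.164  0.115 ]
 [0.4387 0.152  0.115 ]
 [0.4279 0.164  0.115 ]
 [0.4497 0.164  0.115 ]]
```

View pics/w10c.png

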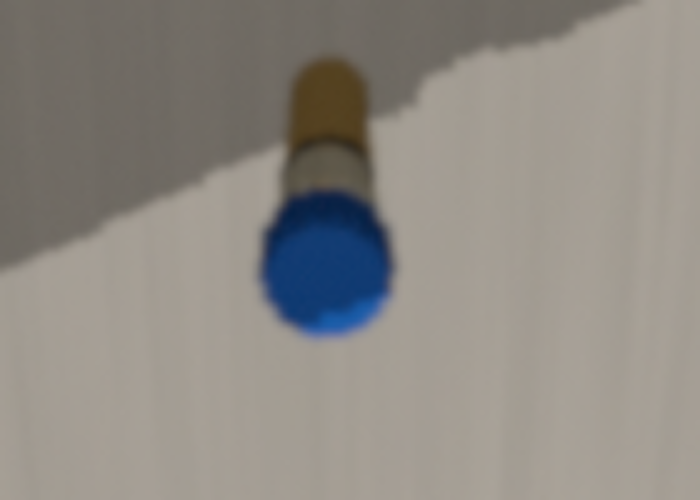

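Call:
play_rows(
  commands=[
    [-0.0244,-0.0005,0,0],
    [-0.0244,-0.0005,0.01,0],
    [0,0,0.03,0],
    [0,0,0.03,0],
    [0,0,0.03,0],
    [0,0,0.02,0],
    [0,0,0.018,0],
    [0,0,0.01,0],
    [0,0,0,0],
    [0,0,0,0],
  ],
)

```text
t: 21.8
eef_pos: [0.44, 0.163, 0.258]
tool_rot: [0.0, 0.708, 0.707, 0.0]
contact_force: [0.5, -1.5, -0.0]
gripper_width: 0.999
```

Call:
play_rows(
  commands=[
    [0,0,0,0],
    [0,0,0,0],
    [0,0,0,0],
    [0,0,0,0],
    [0,0,0,0],
    [0,0,0,0],
    [0,0,0,0],
    [0,0,0,0],
    [0,0,0,0],
    [0,0,0,0],
    [0,0,0,0],
  ],
  claw=0.012,
  force=30,
)

```text
t: 22.9
eef_pos: [0.4395, 0.1634, 0.258]
tool_rot: [-0.0, 0.707, 0.707, 0.0]
contact_force: [0.0, 0.3, 7.0]
gripper_width: 0.26
```

```bash
python3 -c "
from h import *
r=snap('w11')
cv2.imwrite('pics/w11c.png',cv2.resize(r['frame'][200:350,220:420],(800,600),interpolation=cv2.INTER_CUBIC))"
```

```text
tcp [0.4395 0.1634 0.258 ]
```

View pics/w11c.png

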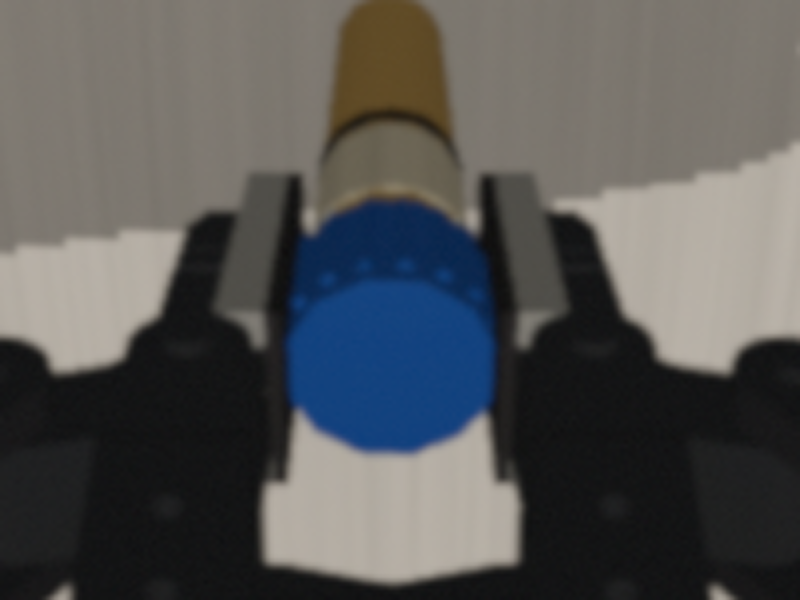

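Run:
```python
from h import *
r=dict(np.load("pics/w11.npz"))
print(wplane(r,[[220+391/4-.5,200+365/4-.5],[317,200+278/4-.5],[317,200+453/4-.5]],.115).round(4))
```

```text
[[0.4391 0.1636 0.115 ]
 [0.439  0.1746 0.115 ]
 [0.439  0.1515 0.115 ]]
```

Call:
play_rows(
  commands=[
    [0,0,-0.01,0],
    [0,0,-0.02,0],
    [0,0,-0.03,0],
    [0,0,-0.03,0],
    [0,0,-0.03,0],
    [0,0,-0.022,0],
    [-0.003,0.0115,0,0],
    [-0.0064,0.0265,0,0],
    [-0.0064,0.0265,0,0],
    [-0.0064,0.0265,0,0],
    [-0.0064,0.0265,0,0],
    [-0.0064,0.0265,0,0],
    [-0.0064,0.0265,0,0],
    [0,0,0,0],
    [0,0,0,0],
    [0,0,0,0],
  ],
)

```text
t: 24.55
eef_pos: [0.6089, 0.1221, 0.3997]
tool_rot: [-0.0, 0.707, 0.707, -0.0]
contact_force: [-0.2, -0.9, -0.4]
gripper_width: 0.262
```

```bash
python3 -c "
from h import *
r=snap('w12')
im=cv2.resize(r['frame'][170:320,220:420],(800,600),interpolation=cv2.INTER_CUBIC)
a=np.linspace(0,2*np.pi,90)
for c,rad,z in [((.6101,.122),.0125,.109),((.6101,.122),.0165,.109)]:
    P=np.c_[c[0]+rad*np.cos(a),c[1]+rad*np.sin(a),0*a+z]
    cv2.polylines(im,[np.int32((wproj(r,P)-[220,170]+.5)*4)],True,(0,0,255),1)
cv2.imwrite('pics/w12c.png',im)
s=read_camera('side');np.savez('pics/s12.npz',**s)
cv2.imwrite('pics/s12.png',cv2.resize(s['frame'][90:230,270:400],(600,646),interpolation=cv2.INTER_CUBIC)[:600])
"
```

```text
tcp [0.6089 0.1221 0.3997]
```

View pics/w12c.png

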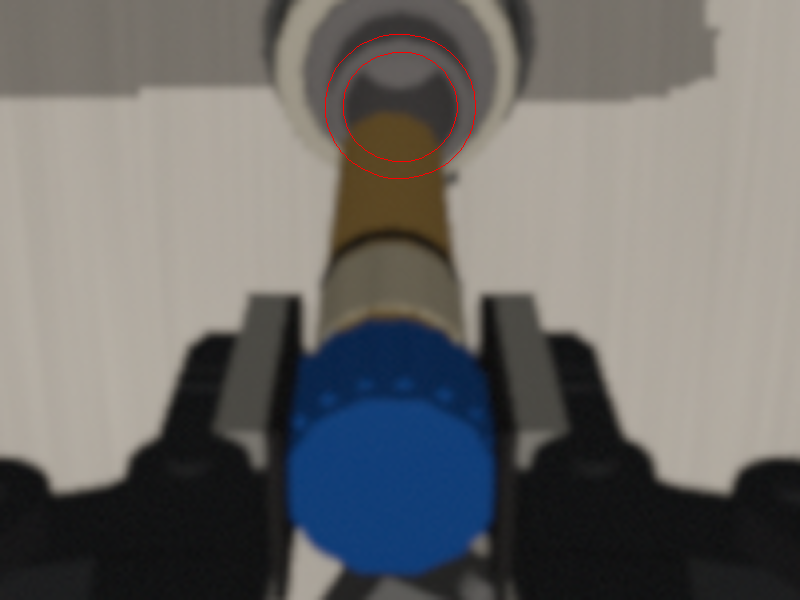

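View pics/s12.png

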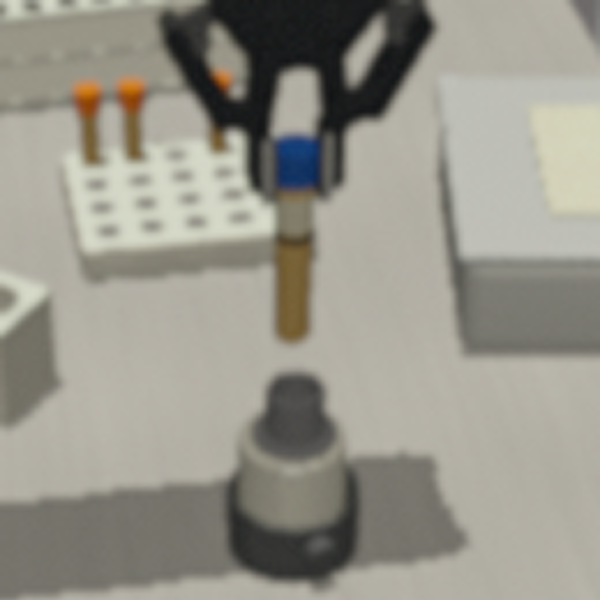

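Call:
play_rows(
  commands=[
    [0,0.0014,0.01,0],
    [0,0,0.01,0],
    [0,0,0,0],
    [0,0,0.008,0],
    [0,0,0.01,0],
    [0,0,0.012,0],
    [0,0,0.012,0],
    [0,0,0.012,0],
    [0,0,0.01,0],
    [0,0,0.006,0],
    [0,0,0.004,0],
    [0,0,0,0],
    [0,0,0,0],
  ],
)

```text
t: 25.95
eef_pos: [0.6114, 0.1217, 0.306]
tool_rot: [0.0, 0.707, 0.707, 0.0]
contact_force: [0.1, -0.6, -0.5]
gripper_width: 0.253
```

Call:
play_rows(
  commands=[
    [0,-0.0005,0.0015,0],
    [0,0,0.0015,0],
    [0,0,0.001,0],
    [0,0,0,0],
    [0,0,0,0],
  ],
)

```text
t: 26.45
eef_pos: [0.6108, 0.1218, 0.3021]
tool_rot: [0.0, 0.707, 0.707, 0.0]
contact_force: [-1.0, 0.8, 4.1]
gripper_width: 0.258
```

Call:
play_rows(
  commands=[
    [0,0,0,0],
    [0,0,0,0],
    [0,0,0,0],
    [0,0,0,0],
    [0,0,0,0],
    [0,0,0,0],
    [0,0,-0.02,0],
    [0,0,-0.04,0],
    [0,0,-0.04,0],
    [0.025,0,0,0],
    [0.025,0,0,0],
    [0,0,0,0],
    [0,0,0,0],
  ],
  claw=0.0854,
)

```text
t: 27.75
eef_pos: [0.6105, 0.1723, 0.4014]
tool_rot: [-0.0, 0.707, 0.707, -0.0]
contact_force: [-0.0, -0.7, 0.6]
gripper_width: 1.0
```

```bash
python3 -c "
from h import *
r=snap('w13',(200,150,440,330),3)
s=read_camera('side')
cv2.imwrite('pics/s13.png',cv2.resize(s['frame'][90:230,270:400],(520,560),interpolation=cv2.INTER_CUBIC))
"
```

```text
tcp [0.6105 0.1723 0.4014]
```

View pics/w13.png

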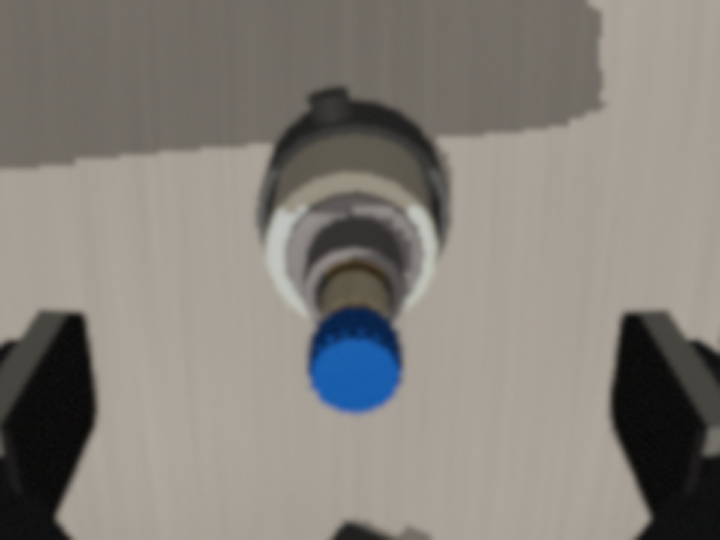

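View pics/s13.png

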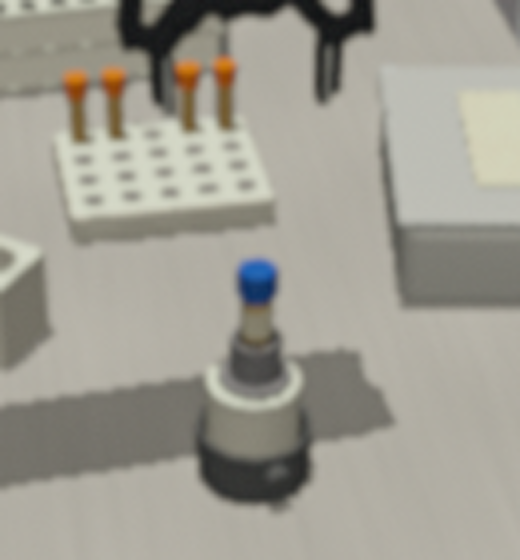

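Call:
play_rows(
  commands=[
    [0.027,-0.0267,0,0],
    [0.027,-0.0267,0,0],
    [0.027,-0.0267,0,0],
    [0.027,-0.0267,0,0],
    [0.027,-0.0267,0,0],
    [0.027,-0.0267,0,0],
    [0,0,0,0],
    [0,0,0,0],
    [0,0,0,0],
  ],
)

```text
t: 28.75
eef_pos: [0.4517, 0.3322, 0.4019]
tool_rot: [0.0, 0.708, 0.706, 0.0]
contact_force: [-0.8, 0.2, 0.7]
gripper_width: 1.003
```

```bash
python3 -c "
from h import *
r=snap('w14')
cv2.imwrite('pics/w14c.png',cv2.resize(r['frame'][170:290,240:400],(800,600),interpolation=cv2.INTER_CUBIC))
"
```

```text
tcp [0.4517 0.3322 0.4019]
```

View pics/w14.png

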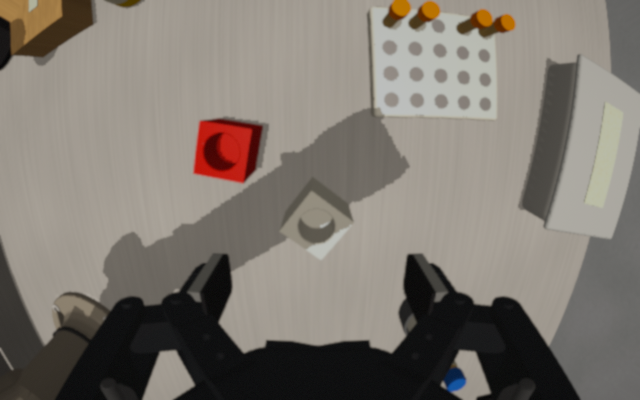

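View pics/w14c.png

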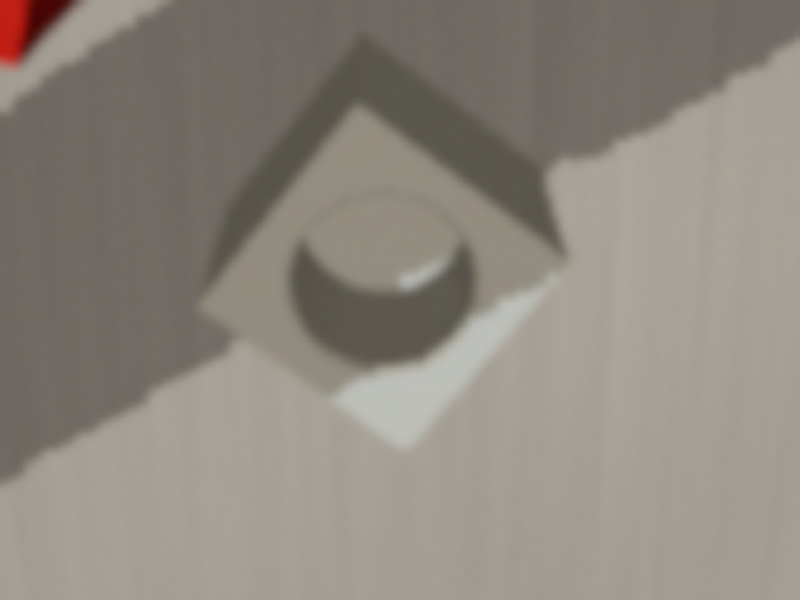

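Run:
```python
from h import *
r=dict(np.load("pics/w14.npz"))
c=np.array([[360,103],[567,260],[405,452],[198,307]])/5-.5+[240,170]
P=wplane(r,c,.07)[:,:2]; print(P.round(4),P.mean(0)); d=np.roll(P,-1,0)-P
print(np.degrees(np.arctan2(d[:,1],d[:,0]))%90,np.linalg.norm(d,axis=1))
print(wplane(r,[[240+383.5/5-.5,170+277.5/5-.5]],.07))
w=dict(np.load("pics/w2.npz"))
# square bucket from top view & w2
t=dict(np.load("pics/top0.npz"))
cv2.imwrite('pics/sbt.png',cv2.resize(t['frame'][165:215,355:415],(720,600),interpolation=cv2.INTER_CUBIC))
cv2.imwrite('pics/sbw.png',cv2.resize(w['frame'][0:100,385:505],(720,600),interpolation=cv2.INTER_CUBIC))
```

```text
[[0.4456 0.3267]
 [0.4886 0.2926]
 [0.4547 0.2476]
 [0.4108 0.2821]] [0.44993712 0.28726531]
[51.65914746 53.04483805 51.82389484 52.06133896] [0.05486636 0.05631776 0.05583216 0.05646322]
[[0.45017653 0.28890227 0.07      ]]
```

View pics/sbw.png

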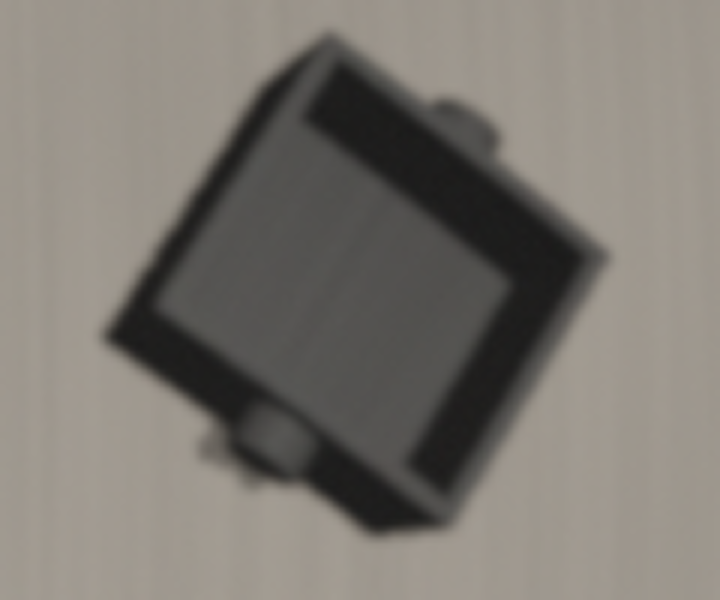

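View pics/sbt.png

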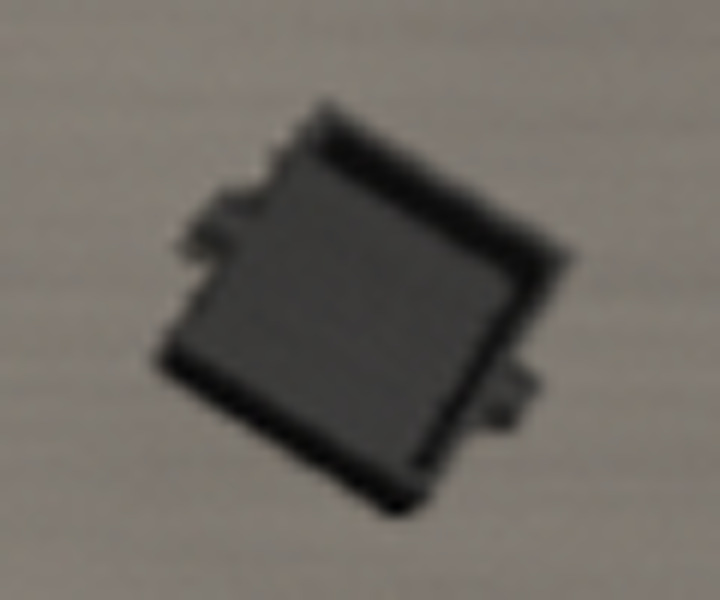

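Call:
play_rows(
  commands=[
    [-0.023,0,0,0],
    [-0.0233,0,0,0],
    [0,0,0,7.6],
    [0,0,0,7.6],
    [0,0,0,7.6],
    [0,0,0,7.6],
    [0,0,0,7.6],
    [0,0,0,0],
    [0,0,0,0],
    [0,0,0,0],
  ],
)

```text
t: 29.8
eef_pos: [0.4508, 0.2869, 0.4018]
tool_rot: [-0.0, 0.899, 0.439, 0.0]
contact_force: [0.2, 0.8, -0.2]
gripper_width: 1.001
```

```bash
python3 -c "
from h import *
r=snap('w15',(200,150,440,330),3); print(tool()[0].round(3))
"
```

```text
tcp [0.4508 0.2869 0.4018]
[[ 0.615  0.788 -0.   ]
 [ 0.788 -0.615  0.   ]
 [ 0.    -0.    -1.   ]]
```

View pics/w15.png

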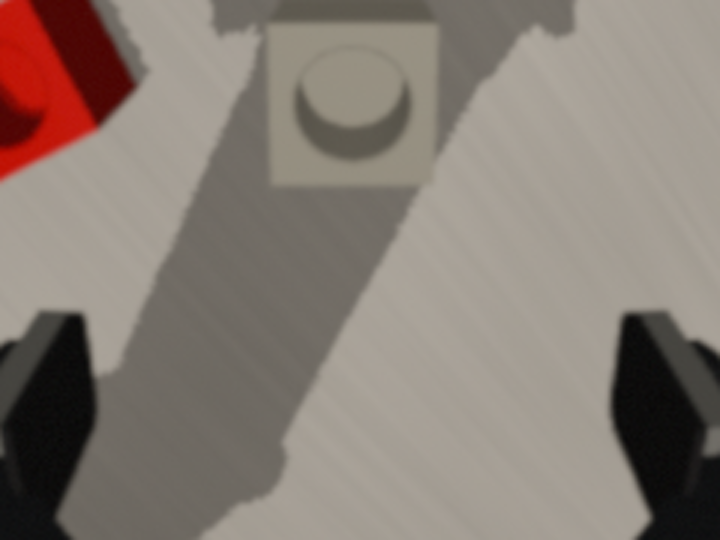

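Run:
```python
from h import *
r=dict(np.load("pics/w15.npz"))
c=np.array([[267,24],[440,25],[433,185],[270,185],[353,103]])/3-.33+[200,150]
P=wplane(r,c,.07)[:,:2]; print(P.round(4),P[:4].mean(0)); d=np.diff(P[:4],axis=0);print(np.degrees(np.arctan2(d[:,1],d[:,0]))%90,np.linalg.norm(d,axis=1))
Rm,p=tool(); print(((P-p[:2])@Rm[:2,:2]).round(4))
```

```text
[[0.4447 0.3263]
 [0.4894 0.2911]
 [0.4545 0.2479]
 [0.4102 0.2824]
 [0.4505 0.2877]] [0.44969925 0.28690259]
[51.78842924 51.00809266 52.13289241] [0.05687915 0.05551719 0.05610889]
[[ 0.0272 -0.0289]
 [ 0.027   0.028 ]
 [-0.0285  0.027 ]
 [-0.0286 -0.0291]
 [ 0.0004 -0.0006]]
```

Call:
play_rows(
  commands=[
    [0,0,0.03,0],
    [0,0,0.03,0],
    [0,0,0.03,0],
    [0,0,0.03,0],
    [0,0,0.03,0],
    [0,0,0.025,0],
    [0,0,0.015,0],
    [0,0,0,0],
    [0,0,0,0],
  ],
)

```text
t: 30.75
eef_pos: [0.451, 0.2876, 0.2123]
tool_rot: [-0.0, 0.899, 0.438, 0.0]
contact_force: [0.8, -0.1, 0.5]
gripper_width: 1.0
```

Call:
play_rows(
  commands=[
    [0,0,0,0],
    [0,0,0,0],
    [0,0,0,0],
    [0,0,0,0],
    [0,0,0,0],
    [0,0,0,0],
    [0,0,0,0],
    [0,0,0,0],
    [0,0,0,0],
    [0,0,0,0],
  ],
  claw=0.04,
  force=40,
)

```text
t: 31.75
eef_pos: [0.4511, 0.2879, 0.2129]
tool_rot: [-0.0, 0.899, 0.438, 0.001]
contact_force: [0.3, -0.8, 6.4]
gripper_width: 0.649
```

```bash
python3 -c "
from h import *
r=snap('w16',(200,150,440,350),3); print(tool()[0].round(3))
"
```

```text
tcp [0.4511 0.2879 0.2129]
[[ 0.616  0.788  0.001]
 [ 0.788 -0.616  0.002]
 [ 0.002  0.    -1.   ]]
```

View pics/w16.png

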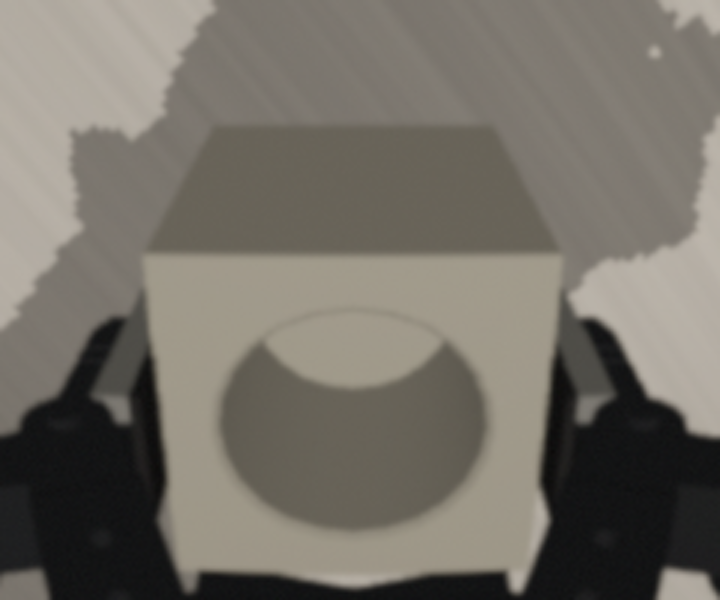

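Run:
```python
from h import *
r=dict(np.load("pics/w16.npz"))
c=np.array([[145,254],[562,253],[353,420]])/3-.33+[200,150]
P=wplane(r,c,.07)[:,:2];Rm,p=tool(); print(((P-p[:2])@Rm[:2,:2]).round(4))
```

```text
[[ 0.0266 -0.0285]
 [ 0.0268  0.0275]
 [ 0.0007 -0.0006]]
```

Call:
play_rows(
  commands=[
    [0,0,-0.01,0],
    [0,0,-0.02,0],
    [0,0,-0.04,0],
    [0,0,-0.04,0],
    [0,0,-0.04,0],
    [0,0,-0.037,0],
    [-0.0232,0.0309,0,0],
    [-0.0232,0.0309,0,0],
    [-0.0232,0.0309,0,0],
    [-0.0232,0.0309,0,0],
    [-0.0232,0.0309,0,0],
    [-0.0232,0.0309,0,0],
    [-0.0232,0.0309,0,0],
    [-0.0232,0.0309,0,0],
    [-0.0232,0.0309,0,0],
    [-0.0232,0.0309,0,0],
    [-0.0232,0.0309,0,0],
    [-0.0232,0.0309,0,0],
    [0,0,0,0],
    [0,0,0,0],
  ],
)

```text
t: 33.8
eef_pos: [0.5705, -0.1613, 0.3989]
tool_rot: [-0.0, 0.9, 0.437, -0.0]
contact_force: [0.6, 0.5, -1.3]
gripper_width: 0.649
```

Call:
play_rows(
  commands=[
    [0,0,0,0],
    [0,0,0,0],
  ],
)

```text
t: 34.0
eef_pos: [0.5711, -0.1586, 0.3986]
tool_rot: [-0.001, 0.898, 0.439, 0.0]
contact_force: [0.1, 0.1, -1.9]
gripper_width: 0.651
```

```bash
python3 -c "
from h import *
r=snap('w17'); print(tool()[0].round(3))
"
```

```text
tcp [ 0.5711 -0.1586  0.3986]
[[ 0.614  0.789 -0.   ]
 [ 0.789 -0.614  0.001]
 [ 0.001 -0.001 -1.   ]]
```

View pics/w17.png

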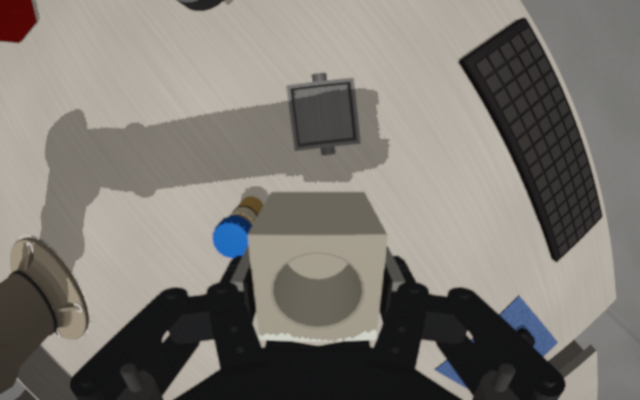

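```bash
python3 -c "
from h import *
r=dict(np.load('pics/w17.npz'))
cv2.imwrite('pics/w17c.png',cv2.resize(r['frame'][65:165,265:385],(720,600),interpolation=cv2.INTER_CUBIC))
"
```

```text
(no output)
```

View pics/w17c.png

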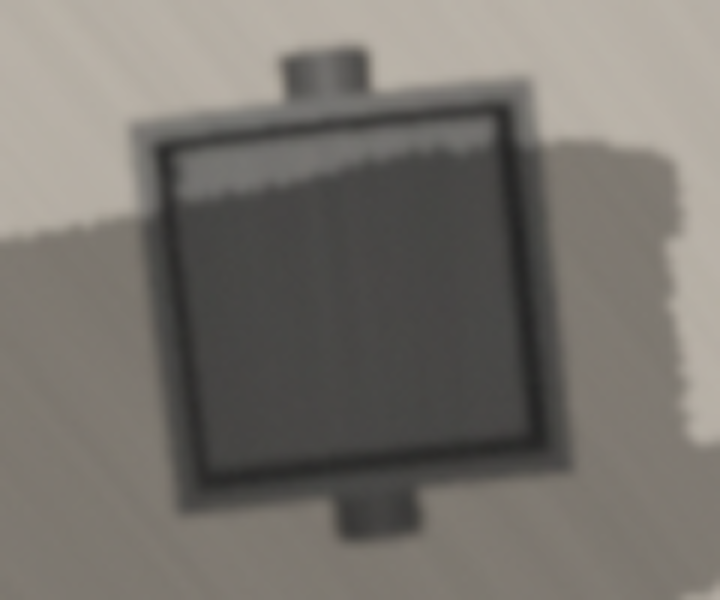

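Run:
```python
from h import *
r=dict(np.load("pics/w17.npz")); T=r["T"]
Rm,p=tool(); print(p.round(4))
for q in ([[133,123],[530,80],[573,468],[180,515]],[[157,146],[508,104],[546,441],[204,482]]):
  c=np.array(q)/6-.5+[265,65]
  P=wplane(r,c,.04)[:,:2]; d=np.roll(P,-1,0)-P
  print(P.mean(0).round(4),np.degrees(np.arctan2(d[:,1],d[:,0]))%90,np.linalg.norm(d,axis=1).round(4), ((P.mean(0)-p[:2])@Rm[:2,:2]).round(4))
```

```text
[ 0.5711 -0.1587  0.3987]
[ 0.6186 -0.1064] [58.6287115  59.18727448 59.29041284 58.36608459] [0.0695 0.0696 0.0705 0.0704] [0.0704 0.0054]
[ 0.6189 -0.1059] [59.27477213 59.2029282  59.31288957 59.56455373] [0.0615 0.0603 0.0611 0.0604] [0.0709 0.0053]
```

Call:
play_rows(
  commands=[
    [0.024,0.0018,0,0],
    [0.024,0.0018,0,0],
    [0.023,0.0017,0,0],
    [0,0,0,-7],
    [0,0,0.03,0],
    [0,0,0.03,0],
    [0,0,0.03,0],
    [0,0,0.03,0],
    [0,0,0,0],
    [0,0,0,0],
    [0,0,0,0],
  ],
)

```text
t: 35.15
eef_pos: [0.6202, -0.1073, 0.2804]
tool_rot: [0.001, 0.87, 0.492, 0.001]
contact_force: [0.1, -0.7, -1.6]
gripper_width: 0.644
```

Run:
```python
from h import *
r=snap('w18')
im=cv2.resize(r['frame'][130:330,210:430],(770,700),interpolation=cv2.INTER_CUBIC)[:600]
Rm,p=tool(); print(Rm.round(3))
a=np.radians(59.1); u=np.array([np.cos(a),np.sin(a)]);v=np.array([u[1],-u[0]])
for h in(.0355,.0315):
  P=np.array([[*(np.array([.6187,-.1062])+i*u+j*v),.04] for i,j in((h,h),(h,-h),(-h,-h),(-h,h))])
  cv2.polylines(im,[np.int32((wproj(r,P)-[210,130]+.5)*3.5)],True,(0,0,255),1)
cv2.imwrite('pics/w18c.png',im)
```

```text
tcp [ 0.6202 -0.1073  0.2804]
[[ 0.515  0.857  0.003]
 [ 0.857 -0.515 -0.   ]
 [ 0.001  0.003 -1.   ]]
```

View pics/w18c.png

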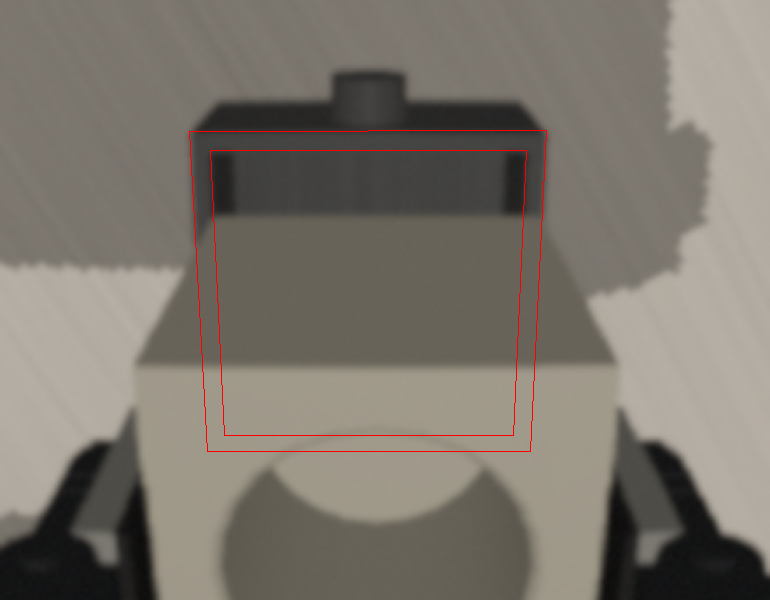

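Call:
play_rows(
  commands=[
    [0.0005,-0.0015,0,0],
    [0,0,0.01,0],
    [0,0,0,0],
    [0,0,0,0],
  ],
)

```text
t: 35.6
eef_pos: [0.6178, -0.1062, 0.2684]
tool_rot: [-0.0, 0.871, 0.492, -0.0]
contact_force: [-0.3, 0.1, -2.4]
gripper_width: 0.651
```

Call:
play_rows(
  commands=[
    [0,0.0005,0.006,0],
    [0,0,0.006,0],
    [0,0,0.006,0],
    [0,0,0.006,0],
    [0,0,0.006,0],
    [0,0,0.006,0],
    [0,0,0.006,0],
    [0,0,0.003,0],
    [0,0,0,0],
    [0,0,0,0],
  ],
)

```text
t: 36.6
eef_pos: [0.6185, -0.1066, 0.2238]
tool_rot: [0.0, 0.871, 0.492, 0.0]
contact_force: [0.4, 0.2, -1.9]
gripper_width: 0.653
```

Call:
play_rows(
  commands=[
    [0,0,0.002,0],
    [0,0,0.002,0],
    [0,0,0.0015,0],
    [0,0,0,0],
    [0,0,0,0],
  ],
)

```text
t: 37.1
eef_pos: [0.6185, -0.1067, 0.219]
tool_rot: [-0.0, 0.871, 0.492, 0.0]
contact_force: [-2.2, -0.2, 4.7]
gripper_width: 0.65
```

Call:
play_rows(
  commands=[
    [0,0,0,0],
    [0,0,0,0],
    [0,0,0,0],
    [0,0,0,0],
    [0,0,0,0],
    [0,0,0,0],
    [0,0,-0.02,0],
    [0,0,-0.04,0],
    [0,0,-0.04,0],
    [0,0,-0.04,0],
    [0,0,-0.04,0],
    [0,0,0,-7.7],
    [0,0,0,-7.7],
    [0,0,0,-7.7],
    [0,0,0,-7.8],
    [0.025,0,0,0],
    [0.025,0,0,0],
    [0,0,0,0],
    [0,0,0,0],
  ],
  claw=0.0854,
)

```text
t: 39.0
eef_pos: [0.6185, -0.0562, 0.3981]
tool_rot: [0.0, 0.707, 0.707, -0.0]
contact_force: [0.6, -0.7, 0.4]
gripper_width: 0.996
```

```bash
python3 -c "
from h import *
r=snap('w19'); print(tool()[0].round(3))
cv2.imwrite('pics/w19c.png',cv2.resize(r['frame'][170:290,240:400],(800,600),interpolation=cv2.INTER_CUBIC))
"
```

```text
tcp [ 0.6185 -0.0562  0.3981]
[[ 0.003  1.     0.   ]
 [ 1.    -0.003 -0.001]
 [-0.001  0.    -1.   ]]
```

View pics/w19.png

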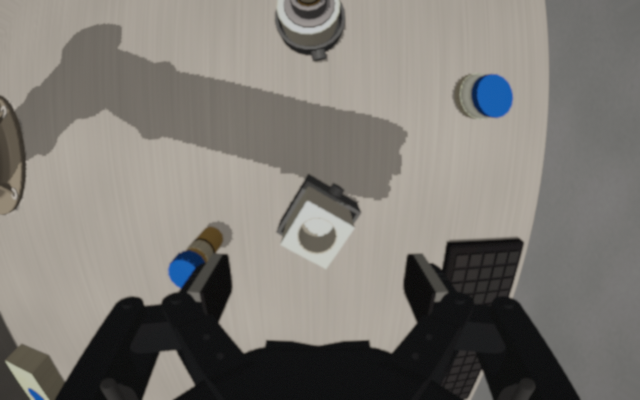

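View pics/w19c.png

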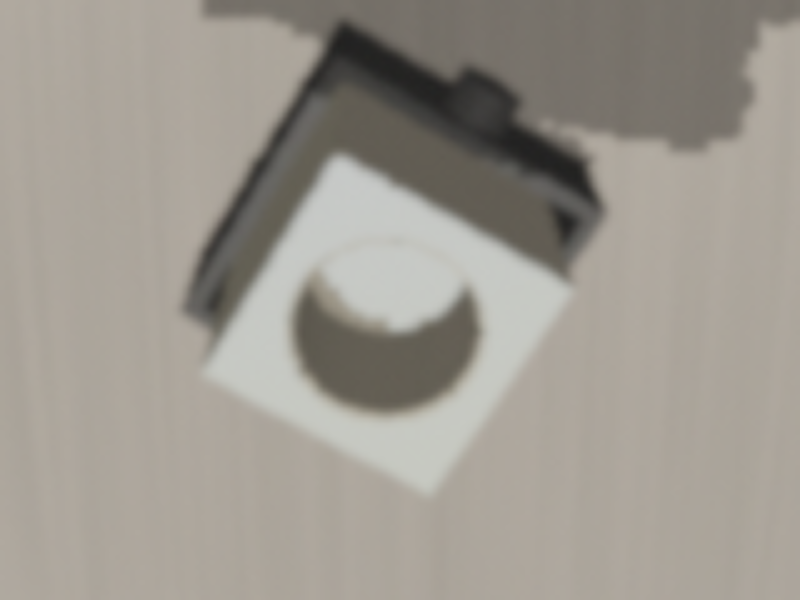

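Run:
```python
from h import *
r=dict(np.load("pics/w19.npz"))
c=np.array([[387,325],[338,153],[575,287],[430,495],[205,373]])/5-.5+[240,170]
P=wplane(r,c,.076); print(P.round(4),P[1:].mean(0))
```

```text
[[ 0.6176 -0.106   0.076 ]
 [ 0.6079 -0.0692  0.076 ]
 [ 0.6559 -0.0977  0.076 ]
 [ 0.6268 -0.146   0.076 ]
 [ 0.5796 -0.1171  0.076 ]] [ 0.61755545 -0.1075147   0.076     ]
```

Call:
play_rows(
  commands=[
    [-0.006,-0.0236,0,0],
    [-0.006,-0.0236,0,0],
    [-0.006,-0.0236,0,0],
    [-0.006,-0.0236,0,0],
    [-0.006,-0.0236,0,0],
    [-0.006,-0.0236,0,0],
    [0,0,0,0],
    [0,0,0,0],
    [0,0,0,0],
  ],
)

```text
t: 39.95
eef_pos: [0.4776, -0.0925, 0.3985]
tool_rot: [0.001, 0.708, 0.706, 0.0]
contact_force: [-0.0, -0.1, 0.6]
gripper_width: 0.999
```

```bash
python3 -c "
from h import *
r=snap('w20'); 
cv2.imwrite('pics/w20c.png',cv2.resize(r['frame'][170:290,240:400],(800,600),interpolation=cv2.INTER_CUBIC))
f=r['frame'];b=(f[...,0].astype(int)-f[...,2]>60)
c=blob(r,b,(240,150,400,330),.105)
"
```

```text
tcp [ 0.4776 -0.0925  0.3985]
px [297 222] [336 263] ell [ 477.  -139.7] [36.2 41.6] mec [ 0.4766 -0.1391] 0.0215
```

View pics/w20c.png

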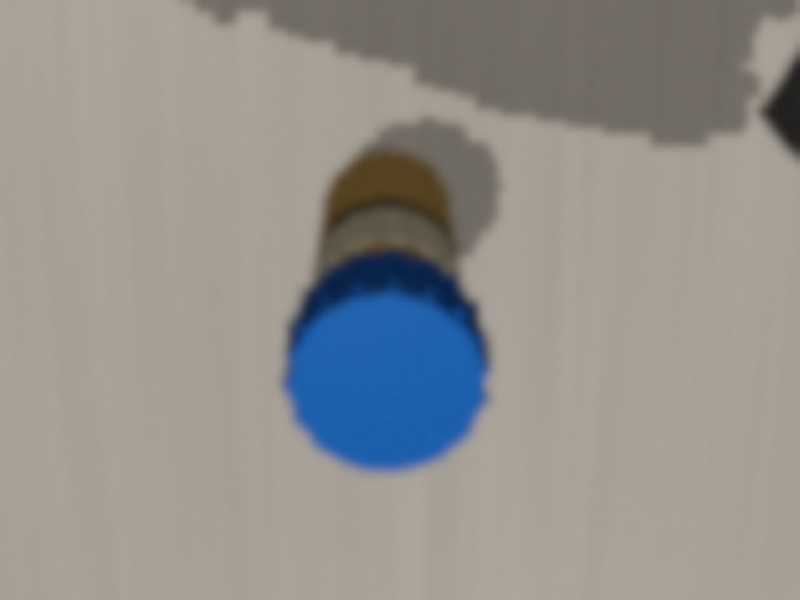

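```bash
python3 -c "
from h import *
r=dict(np.load('pics/w20.npz'))
print(wplane(r,[[316.9,245.3]],.105).round(4))"
```

```text
[[ 0.477  -0.1411  0.105 ]]
```

Call:
play_rows(
  commands=[
    [-0.0242,-0.0005,0,0],
    [-0.0243,0,0.01,0],
    [0,0,0.03,0],
    [0,0,0.03,0],
    [0,0,0.03,0],
    [0,0,0.025,0],
    [0,0,0.0175,0],
    [0,0,0.01,0],
    [0,0,0,0],
    [0,0,0,0],
  ],
)

```text
t: 41.0
eef_pos: [0.4768, -0.1409, 0.2461]
tool_rot: [0.0, 0.708, 0.706, 0.0]
contact_force: [-0.5, 1.0, -0.3]
gripper_width: 0.997
```

Call:
play_rows(
  commands=[
    [0,0,0,0],
    [0,0,0,0],
    [0,0,0,0],
    [0,0,0,0],
    [0,0,0,0],
    [0,0,0,0],
    [0,0,0,0],
    [0,0,0,0],
    [0,0,0,0],
    [0,0,0,0],
  ],
  claw=0.022,
  force=30,
)

```text
t: 42.0
eef_pos: [0.4765, -0.1408, 0.2462]
tool_rot: [0.0, 0.708, 0.706, 0.0]
contact_force: [-0.8, 1.7, 6.7]
gripper_width: 0.424
```

```bash
python3 -c "
from h import *
r=snap('w21')
cv2.imwrite('pics/w21c.png',cv2.resize(r['frame'][200:350,220:420],(800,600),interpolation=cv2.INTER_CUBIC))"
```

```text
tcp [ 0.4765 -0.1408  0.2462]
```

View pics/w21c.png

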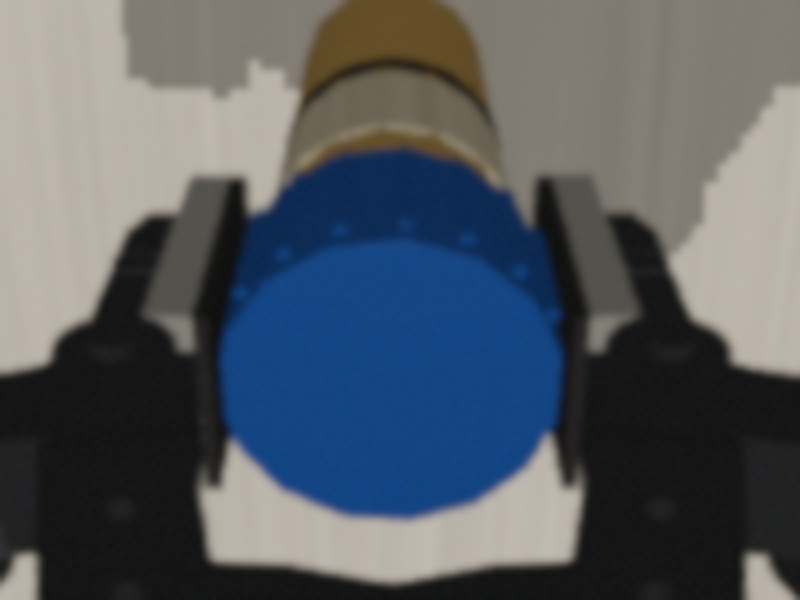

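```bash
python3 -c "
from h import *
r=dict(np.load('pics/w21.npz'))
print(wplane(r,[[220+391/4-.5,200+378/4-.5],[317,200+240/4-.5],[317,200+517/4-.5]],.105).round(4))"
```

```text
[[ 0.4763 -0.1412  0.105 ]
 [ 0.4762 -0.1243  0.105 ]
 [ 0.4761 -0.161   0.105 ]]
```

Call:
play_rows(
  commands=[
    [0,0,-0.01,0],
    [0,0,-0.02,0],
    [0,0,-0.03,0],
    [0,0,-0.03,0],
    [0,0,-0.025,0],
    [0,0,-0.01,0],
    [0.004,0.0142,0,0],
    [0.006,0.0253,0,0],
    [0.006,0.0253,0,0],
    [0.006,0.0253,0,0],
    [0.006,0.0253,0,0],
    [0.0065,0.0253,0,0],
    [0,0,0,0],
    [0,0,0,0],
    [0,0,0,0],
  ],
)

```text
t: 43.55
eef_pos: [0.6164, -0.1068, 0.3694]
tool_rot: [-0.001, 0.708, 0.706, -0.001]
contact_force: [0.1, 0.4, -1.2]
gripper_width: 0.421
```

```bash
python3 -c "
from h import *
r=snap('w22')
im=cv2.resize(r['frame'][150:300,220:420],(800,600),interpolation=cv2.INTER_CUBIC)
a=np.linspace(0,2*np.pi,90)
for c,rad,z in [((.6176,-.1065),.0195,.076)]:
    P=np.c_[c[0]+rad*np.cos(a),c[1]+rad*np.sin(a),0*a+z]
    cv2.polylines(im,[np.int32((wproj(r,P)-[220,150]+.5)*4)],True,(0,0,255),1)
cv2.imwrite('pics/w22c.png',im)
"
```

```text
tcp [ 0.6164 -0.1068  0.3694]
```

View pics/w22c.png

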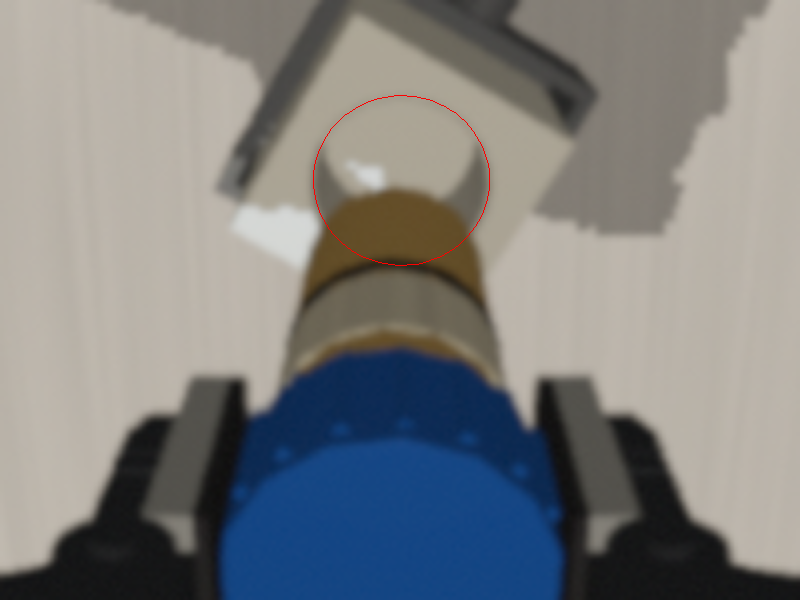

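Call:
play_rows(
  commands=[
    [0.0006,0.001,0.015,0],
    [0,0,0.015,0],
    [0,0,0,0],
    [0,0,0.008,0],
    [0,0,0.01,0],
    [0,0,0.01,0],
    [0,0,0.01,0],
    [0,0,0.01,0],
    [0,0,0.006,0],
    [0,0,0.004,0],
    [0,0,0,0],
    [0,0,0,0],
  ],
)

```text
t: 44.8
eef_pos: [0.6182, -0.106, 0.2829]
tool_rot: [0.0, 0.708, 0.706, 0.0]
contact_force: [0.1, -0.5, -1.0]
gripper_width: 0.425
```

Call:
play_rows(
  commands=[
    [0,0,0.002,0],
    [0,0,0.002,0],
    [0,0,0.0015,0],
    [0,0,0,0],
    [0,0,0,0],
  ],
)

```text
t: 45.3
eef_pos: [0.6181, -0.106, 0.2774]
tool_rot: [0.0, 0.708, 0.706, 0.0]
contact_force: [-0.0, 0.3, 1.8]
gripper_width: 0.425
```

Call:
play_rows(
  commands=[
    [0,0,0.001,0],
    [0,0,0,0],
  ],
)

```text
t: 45.5
eef_pos: [0.6183, -0.1062, 0.2773]
tool_rot: [0.0, 0.708, 0.706, 0.0]
contact_force: [-2.4, -0.2, 8.8]
gripper_width: 0.428
```

Call:
play_rows(
  commands=[
    [0,0,0,0],
    [0,0,0,0],
    [0,0,0,0],
    [0,0,0,0],
    [0,0,0,0],
    [0,0,0,0],
    [0,0,-0.02,0],
    [0,0,-0.04,0],
    [0,0,-0.04,0],
    [0,0,-0.02,0],
    [0.025,0,0,0],
    [0.025,0,0,0],
    [0,0,0,0],
    [0,0,0,0],
  ],
  claw=0.0854,
)

```text
t: 46.9
eef_pos: [0.6181, -0.0554, 0.3961]
tool_rot: [-0.0, 0.707, 0.707, -0.0]
contact_force: [0.1, 0.7, 0.5]
gripper_width: 0.998
```

Run:
```python
from h import *
r=snap('w23')
s=read_camera('side')
cv2.imwrite('pics/s23.png',cv2.resize(s['frame'][100:300,240:440],(800,800),interpolation=cv2.INTER_CUBIC)[200:])
t=read_camera('top'); t0=dict(np.load("pics/top0.npz"))
for b in ((160,160,215,230),(320,105,350,140)):
    d=cv2.absdiff(t['frame'],t0['frame'])[b[1]:b[3],b[0]:b[2]]; print(d.max(),d.mean())
```

```text
tcp [ 0.6181 -0.0554  0.3961]
13 8.664675324675324
12 7.413333333333333
```

View pics/w23.png

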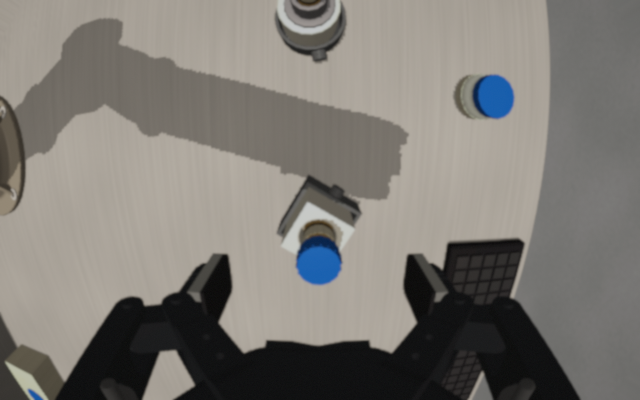

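View pics/s23.png

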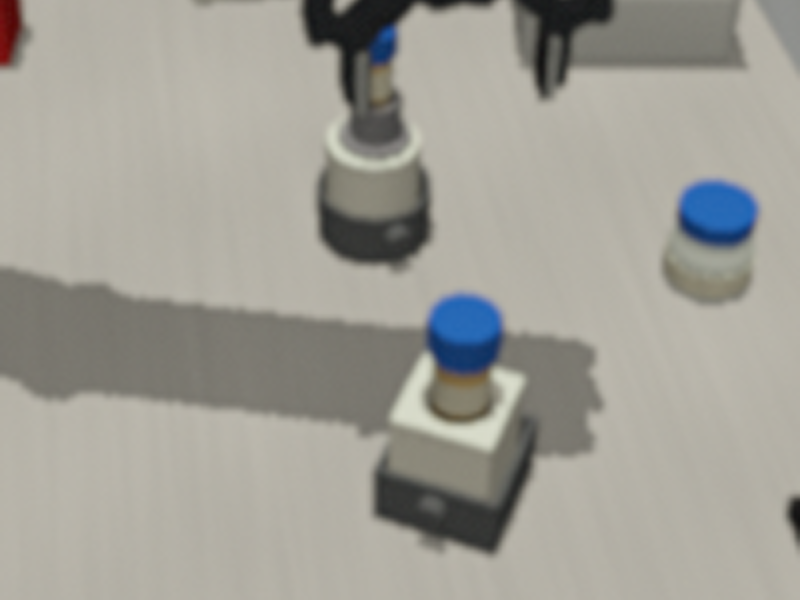

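```bash
python3 -c "
from h import *
print(bot.hand_in())"
```

```text
the job is handed in; nothing more can be done
None
```

Both buckets are loaded in the order you gave, and the job was handed in about 47 s into the 144 s limit. The hand-in reports no verdict, so what follows rests on my own checks.

- **Order:** round insert, then sleeve, then slim tube into the round bucket. Then the square insert and the wide tube went into the square bucket. The red look-alike was left alone.
- **Seating:** I felt light contact (about 4–9 N) as each part reached its floor or flange. The last wrist and side pictures show both tubes upright. The square insert and wide tube look fully home.
- **Slim tube:** the gripper partly hides it in the last side picture. The clear side view taken just after it was placed showed it down to its ring.
- **Bystanders:** the top camera's before-and-after pictures show no movement of the pot or tray. I saw only a uniform brightness change.
- **Disagreement:** the wrist and top cameras differed by 2–4 mm on the bucket positions. I used the wrist camera and corrected the position from a picture above each target before lowering; none of the parts jammed.

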